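Restock the counter display

ROBOT

A 6-joint arm with a two-finger parallel gripper is mounted at the origin on the work surface. World frame = base frame: x ahead of the robot, y to its left, z up, the work surface at z = 0. Lengths are in mm, angles in degrees, forces in N, time in s.
With the tool pointing down it reaches from about 350 to 775 mm from the base axis. Payload 7.3 kg.
Tool frame: the origin (TCP) lies at the very end of the fingers, on their centre line; the grasp point (between the pads) lies 19 mm behind it; z points along the fingers, y is the line along which they close (so a half turn about z gives the same grasp; the last joint's range is limited). The gripper opens to 92 mm and grips with 3 to 60 N. Pads are 19 mm wide; open, the fingers measure 130 mm over their backs; the gripper's body (75 mm by 190 mm) begins 47 mm behind the grasp point.
Start: joints at [-85.6, 19.595, 87.324, -0, 73.075, -8.365], TCP at [116.026, -512.041, 197.441] pointing down, gripper open.
Joint ranges: [-145.02, 145.02], [-44.19, 115.74], [2.07, 154.8], [-57.11, 237.11], [16.16, 152.29], [-177.93, 177.93]. Speed limits (degrees/s): [147.25, 147.25, 180, 180, 180, 180].

INTERFACE

Orientations are given as a 3x3 rotation matrix whose columns are the frame's x, y, z axes.
In Python, from workcell import arm gives the robot as it stands.
- The arm moves only by the tool send_rows, never from a script. Its argument "increments" is a list of rows, each an object with "hand": the closure in counts, from 0 (fully open) to 255 (shut); "translation": the shift along the world's x, y, z in m, a list of three; "twist": the turn about the world's z in rad. In form: [{"hand": hand, "translation": [dx, dy, dz], "twist": twist}, ...]. A call has 1 to 8 rows; each row shifts and turns the commanded pose from where the row before left it; what a row does not reach is not made up. A row lasts 1/10 s, in which the tool goes at most 50 mm and 8.59 degrees, less where a joint would pass 70% of its speed; a pose out of reach is approached as far as the arm can. A call is refused whole if a number of a shift passes 0.05 or a number of a turn 0.15, either way. A call with a gripper value outside its range is refused whole. The fingers move at their own pace and stop on an object; "newtons" is the grip in N (left out, the last holds). Time passes only in rows, so rows that do not move let the fingers close. It gives the time, the measured TCP pose, the force, the opening and the grip force at its end, in the units of the state.
- arm.observe(): the state, without advancing time (a new reading comes with each control period).
- arm.get_image(name): name is "scene" or "top" or "wrist"; returns a dict with "img" (400x640x3 uint8, blue, green, red), "fx", "fy", "cx", "cy" (pixels), "xyz" and "attitude" of the camera in the world. Camera axes: x right, y up, looking along -z (the intrinsics and any distortion apply to the point x, -y, -z); pixel columns grow to the right and rows downward; lengths in mm; the calibration is good to about 2 mm. The wrist camera is an equidistant fisheye: a pixel r from the principal point sees the ray r / f radians off the axis. A picture is of the moment at which its call begins. There is no depth.
- arm.sign_off(): hands the job in; it is judged then, once.
Trained networks look in a picture, given as the dict that the camera call returned (one of the last four; its "shot" number tells which), for a name from the list of things; names that differ only in an ending like _2 or _b are one class to them, and where a whole thing is asked for, a point or a joint stands for the part that bears it (a point fixed in the world has none). Each returns a list of dicts, best first, with "p" (0 to 1); they miss things now and then, are a little off and sometimes report something else, mostly with a low value. They report only what shows in the picture. A call takes as long as a camera call. They do not tell look-alikes from the thing itself.
- arm.find_in(target, picture): "location" ([column, row] in pixels, amid what is visible of it).
The state is a dict: "clock": time; "joint_positions": joint angles; "joint_vel": joint speeds; "effort": joint torques, N m; "tool_pos": TCP position; "orientation": TCP orientation; "wrist_force": force on the tool from outside, world axes, zero at the start; "ft_torque": the same for the moment, N m; "opening": finger opening in mm; "gripper_force": force on a finger pad.
Only numpy, scipy, OpenCV 4.12 (cv2) and the standard library are available. Lean on these libraries where they do the work, as an engineer would, in place of code of your own. Each camera call takes 0.05 s, during which the arm holds its last target. There are 200 camera calls.

TASK

Put the new stock out on the shop counter: work each new white carton standing on the counter into the tray row, pushing its neighbours apart to make room, so that all the cartons stand upright and square on the tray floor in order of height, shortest at the left end (robot's view) to tallest at the right. Hang the two black packs by their slots on the stand, one on each arm, pushed well back towards the crossbar. Leave the other things on the counter where they are.

Things in the scene. Friction and masses are not known exactly. Their poses are not given: they have to be found in the camera images.
- tray: fixed grey display tray for a row of cartons. Origin: under the middle of its floor, at counter level; its y axis runs along the row, +y towards the left end as the robot sees it (the short-carton end), z up. Floor 4 mm thick; inside 278 mm long (y) and 62 mm deep (x), so 7 cartons leave only 26 mm to spare; front and back lips 12 mm high, end walls 50 mm high, all walls 5 mm thick.
- K1: plain white carton, 60 mm high, 55 mm deep (its x), 36 mm thick (its y), rigid, 114 g give or take 30 percent; origin at the centre of its underside, z up. One of four that stand in the tray from the start, closely packed, short to tall from +y to -y, their thickness along the row. Pinched across the 55 mm depth it can be slid along the tray floor.
- N1: plain white carton, 73 mm high, 55 mm deep (its x), 36 mm thick (its y), rigid, 125 g give or take 30 percent; origin at the centre of its underside, z up. A new carton, standing upright on the counter (may be absent); its place is between the 60 mm (K1) and 86 mm (K2) cartons.
- K2: plain white carton, 86 mm high, 55 mm deep (its x), 36 mm thick (its y), rigid, 137 g give or take 30 percent; origin at the centre of its underside, z up. One of four that stand in the tray from the start, closely packed, short to tall from +y to -y, their thickness along the row. Pinched across the 55 mm depth it can be slid along the tray floor.
- N2: plain white carton, 99 mm high, 55 mm deep (its x), 36 mm thick (its y), rigid, 149 g give or take 30 percent; origin at the centre of its underside, z up. A new carton, standing upright on the counter (may be absent); its place is between the 86 mm (K2) and 112 mm (K3) cartons.
- K3: plain white carton, 112 mm high, 55 mm deep (its x), 36 mm thick (its y), rigid, 160 g give or take 30 percent; origin at the centre of its underside, z up. One of four that stand in the tray from the start, closely packed, short to tall from +y to -y, their thickness along the row. Pinched across the 55 mm depth it can be slid along the tray floor.
- N3: plain white carton, 125 mm high, 55 mm deep (its x), 36 mm thick (its y), rigid, 172 g give or take 30 percent; origin at the centre of its underside, z up. A new carton, standing upright on the counter (may be absent); its place is between the 112 mm (K3) and 138 mm (K4) cartons.
- K4: plain white carton, 138 mm high, 55 mm deep (its x), 36 mm thick (its y), rigid, 184 g give or take 30 percent; origin at the centre of its underside, z up. One of four that stand in the tray from the start, closely packed, short to tall from +y to -y, their thickness along the row. Pinched across the 55 mm depth it can be slid along the tray floor.
- P1: black hard-plastic pack, upright on the counter, 180 g +-30 percent, mostly low down: square case 50 x 50 x 34 mm (x, y, z); above it, centred, a hang tab 8 mm thick (x), 50 mm wide (y), its top 86 mm above the underside, with a slot through it along x, 22 mm wide (y), 56 to 76 mm up. Can be pinched across the tab's 50 mm width. No front or back; both alike. Origin: centre of underside, z up.
- P1_slot (a point): centre of that pack's slot, 66 mm above its underside
- P2: black hard-plastic pack, upright on the counter, 180 g +-30 percent, mostly low down: square case 50 x 50 x 34 mm (x, y, z); above it, centred, a hang tab 8 mm thick (x), 50 mm wide (y), its top 86 mm above the underside, with a slot through it along x, 22 mm wide (y), 56 to 76 mm up. Can be pinched across the tab's 50 mm width. No front or back; both alike. Origin: centre of underside, z up.
- P2_slot (a point): centre of that pack's slot, 66 mm above its underside
- stand: fixed dark steel hanging stand: a foot plate 100 x 200 x 8 mm, one post, and a crossbar (160 mm along y, 12 mm deep, top 178 mm above the counter) carrying two straight round arms, 7 mm thick, 80 mm long, that rise at 25 degrees from the crossbar towards -x of the stand (towards the robot), 120 mm apart. Origin at counter level under the line of the arm roots, z up.
- arm1_root (a point): root of left (+y) arm on its centre line, at the front of the crossbar, 170 mm above the counter; x 0, y +60 mm in the stand's frame
- arm1_tip (a point): free tip of that arm on its centre line, 72 mm in front of its root and 34 mm higher
- arm2_root (a point): root of right (-y) arm on its centre line, at the front of the crossbar, 170 mm above the counter; x 0, y -60 mm in the stand's frame
- arm2_tip (a point): free tip of that arm on its centre line, 72 mm in front of its root and 34 mm higher
- coin_dish: shallow steel coin dish, 90 mm across, 18 mm high, loose on the counter, not part of the job; origin at the centre of its underside
- tape_roll: roll of clear tape lying flat, 90 mm across, 22 mm high, loose on the counter, not part of the job; origin at the centre of its underside
- syrup: amber bottle, 52 mm across, 130 mm high, loose on the counter, not part of the job; origin at the centre of its underside
- cream_jar: white jar, 68 mm across, 60 mm high, loose on the counter, not part of the job; origin at the centre of its underside
- pen_cup: black pen cup, 72 mm across, 95 mm high, loose on the counter, not part of the job; origin at the centre of its underside
- stapler: black stapler, 130 x 35 x 40 mm, loose on the counter, not part of the job; origin at the centre of its underside
Things that resemble listed ones, but are neither listed nor needed, are in the scene too. What is shaped like the K1 but orange is not meant. What is shaped like the P1 but blue is not meant.

How it is judged (in metres and radians):
At the end, for the whole second after the job is handed in: Every carton stands on the tray floor (within 6 mm), within 15 mm of the tray's centre line, upright within 7 and square within 11 degrees, in order of height; each pack hangs on its own arm, slot centre at most 55 mm in front of the crossbar and within 15 mm of the arm sideways; all at rest (x of K1 in the frame of tray between -0.015 and 0.015 m and y of K1 in the frame of tray between -0.13 and 0.13 m and z of K1 in the frame of tray between 0 and 0.01 m and angle between each of K1, N1, K2, N2, K3, N3, K4's own z axis and vertical below 0.12 rad and angle between the y axis of each of K1, N1, K2, N2, K3, N3, K4 and the y axis of tray, either way round below 0.2 rad and linear speed of each of K1, N1, K2, N2, K3, N3, K4 below 0.02 m/s and x of N1 in the frame of tray between -0.015 and 0.015 m and y of N1 in the frame of tray between -0.13 and 0.13 m and z of N1 in the frame of tray between 0 and 0.01 m and x of K2 in the frame of tray between -0.015 and 0.015 m and y of K2 in the frame of tray between -0.13 and 0.13 m and z of K2 in the frame of tray between 0 and 0.01 m and x of N2 in the frame of tray between -0.015 and 0.015 m and y of N2 in the frame of tray between -0.13 and 0.13 m and z of N2 in the frame of tray between 0 and 0.01 m and x of K3 in the frame of tray between -0.015 and 0.015 m and y of K3 in the frame of tray between -0.13 and 0.13 m and z of K3 in the frame of tray between 0 and 0.01 m and x of N3 in the frame of tray between -0.015 and 0.015 m and y of N3 in the frame of tray between -0.13 and 0.13 m and z of N3 in the frame of tray between 0 and 0.01 m and x of K4 in the frame of tray between -0.015 and 0.015 m and y of K4 in the frame of tray between -0.13 and 0.13 m and z of K4 in the frame of tray between 0 and 0.01 m and y of K1 in the frame of tray above 0.03 m and y of K4 in the frame of tray below -0.03 m and (y of each of N1, K2 in the frame of K1 above 0.03 m or y of each of N1, K2 in the frame of K1 below -0.03 m) and (y of each of N1, K1 in the frame of K2 above 0.03 m or y of each of N1, K1 in the frame of K2 below -0.03 m) and (y of each of N2, K3 in the frame of K2 above 0.03 m or y of each of N2, K3 in the frame of K2 below -0.03 m) and (y of each of N2, K2 in the frame of K3 above 0.03 m or y of each of N2, K2 in the frame of K3 below -0.03 m) and (y of each of N3, K4 in the frame of K3 above 0.03 m or y of each of N3, K4 in the frame of K3 below -0.03 m) and (y of each of N3, K3 in the frame of K4 above 0.03 m or y of each of N3, K3 in the frame of K4 below -0.03 m) and (y of each of K2, K3 in the frame of K1 above 0.03 m or y of each of K2, K3 in the frame of K1 below -0.03 m) and (y of each of K2, K1 in the frame of K3 above 0.03 m or y of each of K2, K1 in the frame of K3 below -0.03 m) and (y of each of K3, K4 in the frame of K2 above 0.03 m or y of each of K3, K4 in the frame of K2 below -0.03 m) and (y of each of K3, K2 in the frame of K4 above 0.03 m or y of each of K3, K2 in the frame of K4 below -0.03 m) and ((x of P1_slot in the frame of stand between -0.055 and 0.005 m and y of P1_slot in the frame of stand between 0.045 and 0.075 m) or (x of P1_slot in the frame of stand between -0.055 and 0.005 m and y of P1_slot in the frame of stand between -0.075 and -0.045 m)) and z of P1_slot in the frame of stand between 0.155 and 0.205 m and angle between each of P1, P2's own z axis and vertical below 0.45 rad and linear speed of each of P1, P2 below 0.05 m/s and ((x of P2_slot in the frame of stand between -0.055 and 0.005 m and y of P2_slot in the frame of stand between 0.045 and 0.075 m) or (x of P2_slot in the frame of stand between -0.055 and 0.005 m and y of P2_slot in the frame of stand between -0.075 and -0.045 m)) and z of P2_slot in the frame of stand between 0.155 and 0.205 m and horizontal distance between P1_slot and P2_slot above 0.08 m); the robot touches nothing.
It fails at once if a thing that is no part of the job is pushed more than 40 mm or tipped over (distance of any of coin_dish, tape_roll, syrup, cream_jar, pen_cup, stapler from where it was at the start of the episode above 0.04 m or angle between any of coin_dish, tape_roll, syrup, cream_jar, pen_cup, stapler's own z axis and vertical above 0.6 rad).
Of N1, N2, N3 only 2 to 3 are there at a start; the rules pass over those that are not, and their reading is None.
At some moment in a run one of P1, P2 may be knocked a few centimetres aside while the robot is not near it.
It also fails if it takes over 210 s, if anything falls off the work surface, if the arm or the gripper's body presses on something with over 40 N, if the wrist force passes 120 N, or if a joint passes its speed limit or range.

## Working session

There is one attempt and no reset: what is moved stays moved. The work goes in short steps, Python scripts to look and compute and a tool call to move; the robot and the scene stay as the last step left them, time stands still between calls to the robot, and variables do not carry over. Pictures are saved under pics/ and viewed, at most 14 in all, crops included, and the job is handed in when it is done.

Besides the shell and the picture viewer there is one more tool, called after "Call:" as name([rows], argument=value, ...), one row to a line, values as JSON. send_rows: Moves the arm, as the interface text tells. Its arguments: {"type":"object","properties":{"increments":{"type":"array","items":{"type":"object","properties":{"hand":{"type":"number"},"translation":{"type":"array","items":{"type":"number"}},"twist":{"type":"number"}}}},"newtons":{"type":"number"}},"required":["increments"]}

```bash
mkdir -p pics; ls
python3 - <<'E'
from workcell import arm
import cv2
s=arm.observe(); print(s)
for n in ("scene","top"):
    p=arm.get_image(n); cv2.imwrite(f"pics/{n}0.png",p["img"])
    print(n,{k:v for k,v in p.items() if k!="img"})
E
```

```text
pics
{'clock': 0.0, 'joint_positions': array([-8.55977514e+01,  1.96363472e+01,  8.73787294e+01,  8.67805366e-04,
        7.30744028e+01, -8.36698206e+00]), 'joint_vel': array([ 0.01591414,  0.03525944,  0.00161739,  0.0236542 , -0.06729297,
       -0.01485746]), 'effort': array([-1.76540649e-03, -4.31245565e+01, -2.44220263e+01,  7.16583082e-02,
        5.58322587e-02, -9.73074975e-05]), 'tool_pos': array([ 116.01270036, -511.54691687,  196.73668012]), 'orientation': array([[ 9.75269181e-01,  2.21020393e-01, -1.05426608e-04],
       [ 2.21020286e-01, -9.75267966e-01,  1.55821301e-03],
       [ 2.41577657e-04, -1.54297854e-03, -9.99998780e-01]]), 'wrist_force': array([0.10055995, 0.51006461, 0.34314481]), 'ft_torque': array([-0.00799301,  0.00625448,  0.00916196]), 'gripper_force': 0.0, 'opening': 91.72999809434373}
scene {'fx': 407.9448587761691, 'fy': 407.9448587761691, 'cx': 322.7208851149866, 'cy': 199.6464823594913, 'xyz': array([1166.47509273,  260.1639974 , 1143.26403109]), 'attitude': array([[-0.3680395 , -0.77584417,  0.51245755],
       [ 0.92975349, -0.3131621 ,  0.19361802],
       [ 0.01026487,  0.54771828,  0.83659985]]), 'shot': 1}
top {'fx': 412.5272265216344, 'fy': 412.5272265216344, 'cx': 313.55615270405127, 'cy': 200.5742606796247, 'xyz': array([ 475.61391787,   29.9982025 , 1293.94308808]), 'attitude': array([[-2.84446543e-02,  9.96170469e-01, -8.26758687e-02],
       [-9.99594188e-01, -2.84742872e-02,  8.20881313e-04],
       [-1.53639871e-03,  8.26656676e-02,  9.96576152e-01]]), 'shot': 2}
```

View pics/scene0.png

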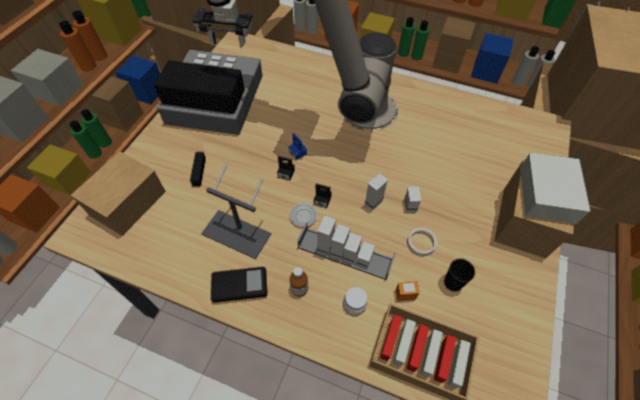

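View pics/top0.png

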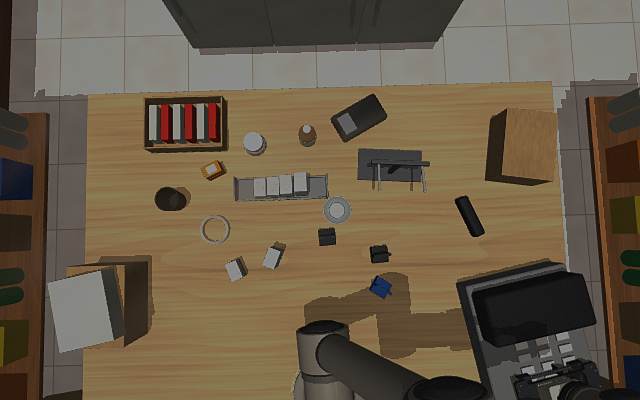

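Top view, with the robot at the bottom (up is +x, left is +y). The tray with K1..K4 is at about (281,188) and the stand at (391,165).

| Candidates | Pixels | Choice |
|---|---|---|
| New cartons (white) | (272,257), (236,269) | Both are new cartons. The orange one at (213,170) and the crate at (185,123) are decoys. |
| Packs | (327,237), (380,254) | Both black ones are meant. The blue one at (381,287) is a decoy. |

Next is a close crop to check these.

```bash
cat > h.py <<'E'
import numpy as np, cv2
from workcell import arm
def proj(p,X,fish=False):
    X=np.atleast_2d(X).astype(float); c=(X-p["xyz"])@np.array(p["attitude"]); c=c*[1,-1,-1]
    if fish:
        r=np.hypot(c[:,0],c[:,1]); th=np.arctan2(r,c[:,2]); k=th/np.maximum(r,1e-9); u=c[:,:2]*k[:,None]
    else: u=c[:,:2]/c[:,2:]
    return u*[p["fx"],p["fy"]]+[p["cx"],p["cy"]]
def back(p,uv,z,fish=False):
    uv=np.atleast_2d(uv).astype(float); a=(uv-[p["cx"],p["cy"]])/[p["fx"],p["fy"]]
    if fish:
        th=np.hypot(a[:,0],a[:,1]); k=np.sin(th)/np.maximum(th,1e-9); d=np.c_[a*k[:,None],np.cos(th)]
    else: d=np.c_[a,np.ones(len(a))]
    d=(d*[1,-1,-1])@np.array(p["attitude"]).T
    t=(z-p["xyz"][2])/d[:,2]; return p["xyz"]+d*t[:,None]
E
python3 - <<'E'
from h import *
a=arm.get_image("top"); b=arm.get_image("scene")
A=a["img"][140:300,150:450]; B=b["img"][130:300,180:440]
cv2.imwrite("pics/c1.png",cv2.resize(A,(780,416),interpolation=cv2.INTER_CUBIC)); cv2.imwrite("pics/c2.png",cv2.resize(B,(780,510),interpolation=cv2.INTER_CUBIC))
for n in ["N1","K1","K4","P1","tray","stand","coin_dish","tape_roll","pen_cup","syrup","cream_jar","stapler","arm1_tip","arm2_tip"]:
    for nm,p in(("top",a),("scene",b)):
        print(n,nm,[(np.round(d["location"]),round(d["p"],2),np.round(back(p,d["location"],30)[0][:2])) for d in arm.find_in(n,p)[:7]])
E
```

```text
N1 top [(array([238., 271.]), 0.88, array([374., 266.])), (array([273., 258.]), 0.85, array([409., 157.])), (array([378., 251.]), 0.48, array([ 420., -162.]))]
N1 scene [(array([376., 191.]), 0.57, array([388., 154.]))]
K1 top [(array([286., 186.]), 0.83, array([629., 111.])), (array([299., 181.]), 0.81, array([642.,  72.])), (array([213., 170.]), 0.74, array([685., 339.])), (array([271., 189.]), 0.55, array([620., 159.])), (array([389., 166.]), 0.5, array([ 681., -208.])), (array([263., 187.]), 0.49, array([626., 182.]))]
K1 scene [(array([350., 246.]), 0.94, array([609., 141.])), (array([326., 232.]), 0.92, array([591.,  56.])), (array([337., 242.]), 0.9, array([611., 101.])), (array([365., 254.]), 0.88, array([619., 193.])), (array([406., 289.]), 0.64, array([679., 335.])), (array([232., 227.]), 0.56, array([ 684., -221.]))]
K4 top [(array([286., 186.]), 0.83, array([629., 111.])), (array([299., 181.]), 0.81, array([642.,  72.])), (array([213., 170.]), 0.74, array([685., 339.])), (array([271., 189.]), 0.55, array([620., 159.])), (array([389., 166.]), 0.5, array([ 681., -208.])), (
[... 1632 characters left out ...]
143.]), 0.56, array([767., 209.]))]
cream_jar scene [(array([351., 301.]), 0.7, array([772., 201.]))]
stapler top [(array([469., 214.]), 0.69, array([ 526., -446.]))]
stapler scene [(array([198., 164.]), 0.81, array([ 511., -450.])), (array([416., 246.]), 0.17, array([535., 327.]))]
arm1_tip top [(array([395., 167.]), 0.76, array([ 678., -225.])), (array([273., 187.]), 0.6, array([625., 154.]))]
arm1_tip scene [(array([234., 230.]), 0.87, array([ 694., -210.]))]
arm2_tip top [(array([391., 166.]), 0.79, array([ 680., -215.])), (array([237., 273.]), 0.34, array([367., 268.]))]
arm2_tip scene [(array([237., 228.]), 0.79, array([ 683., -206.])), (array([458., 277.]), 0.58, array([588., 466.]))]
```

View pics/c1.png

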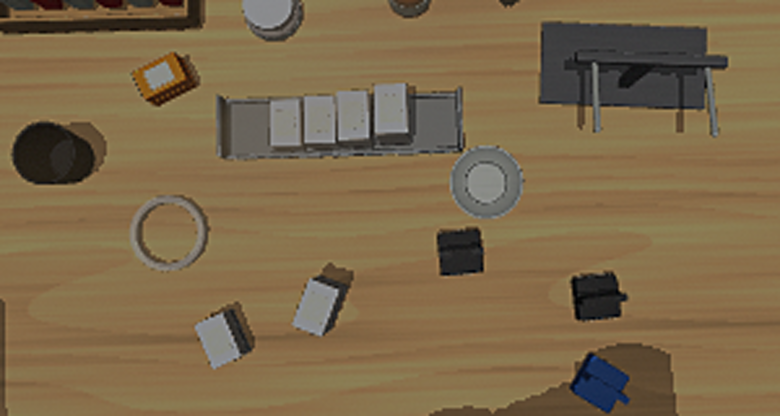

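View pics/c2.png

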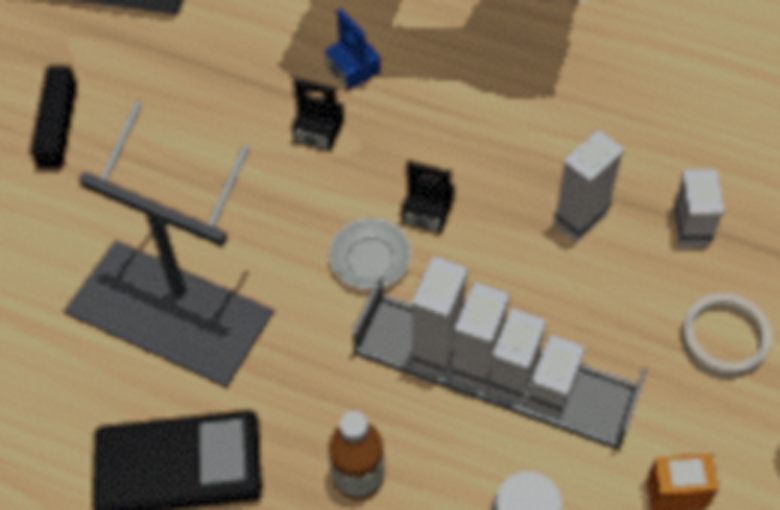

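Crop c1 (top, 2.6x) confirms the choice: two white new cartons at crop (222,338) and (320,305), two black packs at (460,252) and (597,297), and a blue decoy at (600,383). The empty tray ends are at crop x 222 and 461. Crop c2 (scene, 3x) shows the same things, and one new carton is clearly taller. Next I triangulate their top faces and fit the tray and stand.

```bash
cat > m.py <<'E'
from h import *
from scipy.optimize import least_squares
a=arm.get_image("top"); b=arm.get_image("scene")
T=lambda l:np.array(l)/2.6+[150,140]-.3
S=lambda l:np.array(l)/3.0+[180,130]-.33
def faces(p,roi,thr):
    x0,y0,x1,y1=roi; im=p["img"].astype(int); m=np.zeros(im.shape[:2],np.uint8)
    g=((im.min(2)>thr)&(im.max(2)-im.min(2)<30))
    m[y0:y1,x0:x1]=g[y0:y1,x0:x1]; 
    n,l,st,c=cv2.connectedComponentsWithStats(m,connectivity=4)
    return [(c[i],st[i,4],np.c_[np.where(l==i)][:,::-1]) for i in range(1,n) if st[i,4]>40]
for thr in (110,130,150):
  for nm,p,r in(("top",a,(215,240,295,290)),("scene",b,(362,170,430,215)),("topK",a,(248,168,315,205)),("scK",b,(312,210,380,270))):
    print(thr,nm,[(np.round(f[0],1),f[1]) for f in faces(p,r,thr)])
def fit(pts_t,loc_t,pts_s,loc_s,x0):
    def w(q,L): c,s=np.cos(q[2]),np.sin(q[2]); L=np.array(L,float); return np.c_[q[0]+c*L[:,0]-s*L[:,1],q[1]+s*L[:,0]+c*L[:,1],L[:,2]]
    f=lambda q:np.r_[(proj(a,w(q,loc_t))-T(pts_t)).ravel(),(proj(b,w(q,loc_s))-S(pts_s)).ravel()]
    r=least_squares(f,x0,x_scale=[100,100,1],loss="soft_l1"); print(np.round(r.x[:2],1),"yaw",round(np.degrees(r.x[2]),2),"res",np.round(r.fun.reshape(-1,2),1).tolist())
print("tray");fit([(221,97),(222,160),(460,87),(462,155)],[(36,144,50),(-36,144,50),(36,-144,50),(-36,-144,50)],[(643,370),(378,283),(618,447),(355,352)],[(-36,144,50),(-36,-144,50),(36,144,0),(36,-144,0)],[630,110,0])
print("stand");fit([(598,132),(715,134),(727,62)],[(-72,60,204),(-72,-60,204),(6,-80,178)],[(246,149),(138,104),(222,240),(83,178)],[(-72,60,204),(-72,-60,204),(6,80,178),(6,-80,178)],[680,-214,0])
E
python3 m.py
```

```text
110 top [(array([270.8, 257.8]), np.int32(234)), (array([233.3, 270.5]), np.int32(216))]
110 scene [(array([377.6, 181.4]), np.int32(180)), (array([414. , 193.5]), np.int32(176))]
110 topK [(array([299.7, 181.3]), np.int32(229)), (array([285.2, 183.9]), np.int32(215)), (array([272.4, 185.6]), np.int32(211)), (array([259.1, 186.8]), np.int32(189))]
110 scK [(array([313.7, 215.1]), np.int32(52)), (array([326.1, 225.1]), np.int32(237)), (array([340.4, 233.7]), np.int32(235)), (array([352.7, 242.4]), np.int32(231)), (array([313.7, 241.3]), np.int32(71)), (array([365.8, 251.3]), np.int32(230)), (array([374.6, 263.3]), np.int32(129))]
130 top [(array([270.8, 257.7]), np.int32(216)), (array([233.1, 270.4]), np.int32(202))]
130 scene [(array([377.6, 181.3]), np.int32(172)), (array([414.1, 193.1]), np.int32(166))]
130 topK [(array([299.7, 181.4]), np.int32(202)), (array([285.3, 184.1]), np.int32(164)), (array([272.4, 185.7]), np.int32(135)), (array([258.9, 187.1]), np.int32(114))]
130 scK [(array([313.7, 214.6]), np.int32(48)), (array([326.2, 224.7]), np.int32(221)), (array([340.4, 233.2]), np.int32(217)), (array([352.8, 242. ]), np.int32(212)), (array([365.8, 251. ]), np.int32(214))]
150 top []
150 scene [(array([377.5, 181. ]), np.int32(156)), (array([414.1, 193.4]), np.int32(150))]
150 topK []
150 scK [(array([326.2, 224.6]), np.int32(200)), (array([340.3, 233.3]), np.int32(197)), (array([352.7, 242.1]), np.int32(194)), (array([365.8, 250.9]), np.int32(196))]
tray
[622.9 129.2] yaw 0.33 res [[-2.2, -0.1], [-2.2, -0.8], [0.5, 0.5], [0.6, -2.1], [1.0, -1.9], [-0.4, -3.8], [0.1, 0.2], [-1.2, -0.1]]
stand
[ 659.3 -209.6] yaw -3.64 res [[-0.9, -1.2], [-0.7, -0.4], [-0.1, 0.2], [-0.5, -0.4], [-0.4, 0.2], [0.8, -2.3], [-1.0, -2.0]]
```

```bash
cat > m2.py <<'E'
exec(open("m.py").read().split("for thr")[0]); exec("def fit"+open("m.py").read().split("def fit")[1].split('print("tray")')[0])
def tri(ct,cs):
    f=lambda X:np.r_[(proj(a,X)-ct).ravel(),(proj(b,X)-cs).ravel()]
    r=least_squares(f,[600,100,80],x_scale=100); return r.x,r.fun
ft=sorted(faces(a,(215,240,295,290),110),key=lambda f:f[0][0]); fs=[f for f in sorted(faces(b,(362,170,430,215),130),key=lambda f:-f[0][0])]
kt=sorted(faces(a,(248,168,315,205),110),key=lambda f:f[0][0]); ks=sorted([f for f in faces(b,(312,210,380,270),130) if f[1]>150],key=lambda f:-f[0][0])
K=[]
for t,s in list(zip(ft,fs))+list(zip(kt,ks)):
    X,e=tri(t[0],s[0]); 
    ys=[]
    for p,f in((a,t),(b,s)):
        q=back(p,f[2],X[2])[:,:2].astype(np.float32)
        (c,wh,an)=cv2.minAreaRect(q); ys.append((np.round(wh),round(an,1)))
    print(np.round(X,1),np.round(e,1),ys); K.append(X)
K=np.array(K[2:]); d=K[0]-K[-1]; print("row yaw",np.degrees(np.arctan2(-d[0],d[1])),K.mean(0))
# arm tips triangulated
for t,s in(((598,132),(246,149)),((715,134),(138,104)),((596,64),(213,225)),((711,66),(103,180))): print("arm",[np.round(v,1) for v in tri(T(t),S(s))])
# tray wall corners: top-of-end-wall picks in top cam at z 50
for t in [(221,97),(222,160),(460,87),(462,155)]: print(np.round(back(a,T(t),50),0))
E
python3 m2.py
```

```text
[377.5 271.6  69.9] [-0.3  0.1 -0.4  0. ] [(array([53., 34.]), 22.6), (array([54., 36.]), 22.0)]
[414.1 155.  121.1] [-0.3  0.1 -0.3 -0. ] [(array([34., 53.]), 68.0), (array([36., 56.]), 66.8)]
[623.9 192.5  60.8] [-0.3  0.1 -0.3 -0. ] [(array([33., 52.]), 89.1), (array([37., 55.]), 89.5)]
[623.3 149.8  86.1] [-0.3  0.1 -0.3 -0. ] [(array([32., 51.]), 88.8), (array([55., 36.]), 0.4)]
[623.8 110.3 113.2] [-0.3  0.1 -0.3 -0. ] [(array([53., 34.]), 2.1), (array([54., 37.]), 0.8)]
[626.8  67.3 139.2] [-0.3  0.1 -0.3 -0. ] [(array([34., 51.]), 88.6), (array([36., 55.]), 88.4)]
row yaw 1.3463686924119134 [624.4335016  129.98792212  99.79839716]
arm [array([ 588.2, -147.3,  197.5]), array([-0.4,  0.2, -0.4, -0.1])]
arm [array([ 582.2, -266. ,  202.9]), array([-0.3,  0.2, -0.4, -0.1])]
arm [array([ 662.8, -150.9,  169.6]), array([-1. ,  0.4, -1.1, -0.2])]
arm [array([ 656.8, -272.2,  170.7]), array([-1. ,  0.5, -1.2, -0.2])]
[[658. 267.  50.]]
[[584. 266.  50.]]
[[661. -13.  50.]]
[[581. -13.  50.]]
```

Measurements:

- **New cartons:** N1 (73 mm) is at (377.5, 271.6), long axis about 22°. N3 (125 mm) is at (414, 155), long axis about 67°. N2 is absent.
- **Row:** K1 to K4 stand at y = 192.5, 150, 110 and 67, x about 624.
- **Tray and stand:** the tray centre is about (623, 128). The stand origin is about (658, -211), yaw about -3°.

I start by going to K1.

Call:
send_rows([
  {"hand": 0,"translation": [0,0,0.04],"twist": 0},
  {"hand": 0,"translation": [0.01,0.03,0.03],"twist": 0.1},
  {"hand": 0,"translation": [0.028,0.039,0],"twist": 0.14},
  {"hand": 0,"translation": [0.028,0.039,0],"twist": 0.14},
  {"hand": 0,"translation": [0.028,0.039,0],"twist": 0.14},
  {"hand": 0,"translation": [0.028,0.039,0],"twist": 0.14},
  {"hand": 0,"translation": [0.028,0.039,0],"twist": 0.14},
  {"hand": 0,"translation": [0.028,0.039,0],"twist": 0.14},
])

```text
clock: 2.6
tool_pos: [294.7, -246.4, 267.7]
orientation: [[0.392, 0.92, 0.001], [0.92, -0.392, -0.001], [-0.0, 0.001, -1.0]]
wrist_force: [0.8, -0.8, -0.4]
opening: 91.5
gripper_force: 0.0
```

Call:
send_rows([
  {"hand": 0,"translation": [0.028,0.039,0],"twist": 0.14},
  {"hand": 0,"translation": [0.028,0.039,0],"twist": 0.14},
  {"hand": 0,"translation": [0.028,0.039,0],"twist": 0.14},
  {"hand": 0,"translation": [0.028,0.039,0],"twist": 0},
  {"hand": 0,"translation": [0.028,0.039,0],"twist": 0},
  {"hand": 0,"translation": [0.028,0.039,0],"twist": 0},
  {"hand": 0,"translation": [0.028,0.039,0],"twist": 0},
  {"hand": 0,"translation": [0.028,0.039,0],"twist": 0},
])

```text
clock: 3.4
tool_pos: [518.9, 66.0, 267.6]
orientation: [[-0.012, 1.0, 0.001], [1.0, 0.012, -0.0], [-0.0, 0.001, -1.0]]
wrist_force: [0.7, -0.7, 0.4]
opening: 92.0
gripper_force: 0.0
```

Call:
send_rows([
  {"hand": 0,"translation": [0.03,0.036,0],"twist": 0},
  {"hand": 0,"translation": [0.03,0.036,0],"twist": 0},
  {"hand": 0,"translation": [0.03,0.036,0],"twist": 0},
  {"hand": 0,"translation": [0.0145,0.0195,-0.03],"twist": 0},
  {"hand": 0,"translation": [0,0,-0.05],"twist": 0},
  {"hand": 0,"translation": [0,0,-0.05],"twist": 0},
  {"hand": 0,"translation": [0,0,-0.045],"twist": 0},
])

```text
clock: 4.1
tool_pos: [621.8, 191.7, 89.8]
orientation: [[-0.013, 1.0, -0.001], [1.0, 0.013, -0.0], [-0.0, -0.001, -1.0]]
wrist_force: [0.4, 1.3, -0.6]
opening: 91.8
gripper_force: 0.0
```

Run:
```python
from h import *
p=arm.get_image("wrist"); cv2.imwrite("pics/w1.png",p["img"]); print({k:v for k,v in p.items() if k!="img"})
```

```text
{'fx': 309.70691628693146, 'fy': 309.70691628693146, 'cx': 323.40651554471503, 'cy': 202.00191148771688, 'xyz': array([620.85197693, 257.72404639, 277.25242148]), 'attitude': array([[ 0.99992536, -0.01208717, -0.0017806 ],
       [ 0.01215239,  0.96892834,  0.2470429 ],
       [-0.00126077, -0.2470461 ,  0.96900291]]), 'shot': 9}
```

View pics/w1.png

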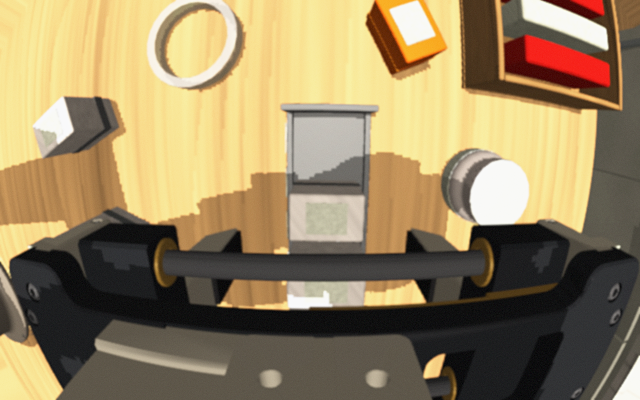

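The wrist view shows K1's top at about (326,218), between the fingers and just ahead of them, with the empty left tray end above it. I compute K1's position and the end wall from it.

Run:
```python
from h import *
p=arm.get_image("wrist")
print("K1 top corners",np.round(back(p,[(290,195),(366,195),(290,241),(366,242)],64,True)[:,:2],1).tolist())
print("wall top",np.round(back(p,[(282,106),(378,106)],50,True)[:,:2],1).tolist())
print("lips",np.round(back(p,[(288,150),(370,150)],12,True)[:,:2],1).tolist())
print("N1 top",np.round(back(p,[(65,98),(101,99),(35,128),(75,157)],73,True)[:,:2],1).tolist())
```

```text
K1 top corners [[593.6, 208.9], [645.5, 209.7], [593.0, 175.2], [647.3, 175.3]]
wall top [[586.5, 269.9], [653.8, 270.9]]
lips [[585.9, 235.2], [654.2, 236.3]]
N1 top [[401.6, 292.3], [446.2, 285.1], [353.8, 272.0], [411.7, 241.7]]
```

Call:
send_rows([
  {"hand": 0,"translation": [0,0,-0.04],"twist": 0},
  {"hand": 0,"translation": [-0.001,0,-0.014],"twist": 0},
  {"hand": 255,"translation": [0,0,0],"twist": 0},
  {"hand": 255,"translation": [0,0,0],"twist": 0},
  {"hand": 255,"translation": [0,0,0],"twist": 0},
  {"hand": 255,"translation": [0,0,0],"twist": 0},
], newtons=20)

```text
clock: 4.8
tool_pos: [622.6, 191.7, 40.4]
orientation: [[-0.012, 1.0, 0.003], [1.0, 0.012, 0.001], [0.001, 0.003, -1.0]]
wrist_force: [-0.5, 0.2, -0.2]
opening: 64.4
gripper_force: 0.0
```

Call:
send_rows([
  {"hand": 255,"translation": [0,0,0],"twist": 0},
  {"hand": 255,"translation": [0,0,0],"twist": 0},
  {"hand": 255,"translation": [0,0,0],"twist": 0},
])

```text
clock: 5.1
tool_pos: [621.6, 191.5, 38.7]
orientation: [[-0.012, 1.0, 0.0], [1.0, 0.012, 0.0], [0.0, 0.0, -1.0]]
wrist_force: [-0.6, -0.6, -0.6]
opening: 40.4
gripper_force: 0.0
```

Run:
```python
from h import *
s=arm.observe(); print(s["opening"],s["gripper_force"],s["tool_pos"],s["wrist_force"])
p=arm.get_image("wrist"); b=arm.get_image("scene")
w=p["img"][100:400,160:520]; w=cv2.resize(w,(480,400)); c=cv2.resize(b["img"][180:300,290:410],(400,400),interpolation=cv2.INTER_CUBIC)
c=c[:,:320]
cv2.imwrite("pics/w2.png",np.hstack([w,c]))
```

```text
40.43092532198406 0.0 [621.57484103 191.47241908  38.66160456] [-0.62561446 -0.64391634 -0.55386569]
```

View pics/w2.png

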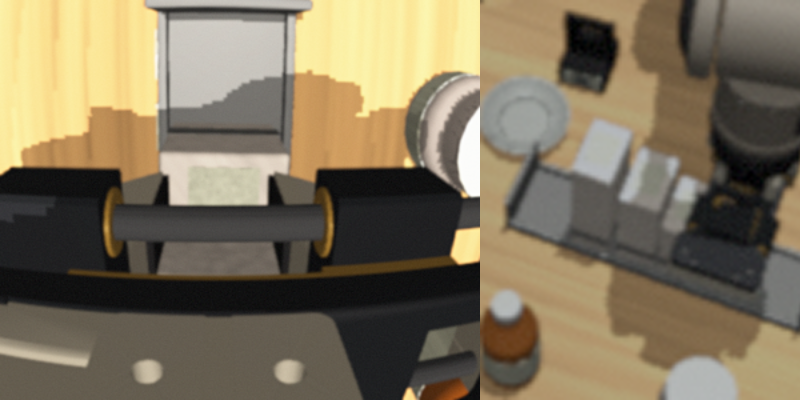

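The fingers flank K1 with no contact force yet (left pane: pads at about crop 160 and 275, carton between them). I keep closing and watch the numbers.

Call:
send_rows([
  {"hand": 255,"translation": [0,0,0],"twist": 0},
  {"hand": 255,"translation": [0,0,0],"twist": 0},
])

```text
clock: 5.4
tool_pos: [621.5, 191.5, 38.4]
orientation: [[-0.012, 1.0, -0.0], [1.0, 0.012, -0.0], [-0.0, -0.0, -1.0]]
wrist_force: [0.3, -0.1, 0.1]
opening: 16.5
gripper_force: 0.0
```

Run:
```python
from h import *
s=arm.observe(); print(s["opening"],s["tool_pos"],s["joint_positions"])
p=arm.get_image("wrist"); b=arm.get_image("scene"); t=arm.get_image("top")
w=p["img"][60:400,120:560]; w=cv2.resize(w,(440,340)); c=cv2.resize(b["img"][190:290,300:410],(374,340),interpolation=cv2.INTER_CUBIC)
cv2.imwrite("pics/w3.png",np.hstack([w,c[:,:350]]))
print(proj(p,[[594,192,38],[649,192,38],[621,192,38],[621,192,64]],True).round())
```

```text
16.49107413952319 [621.50343239 191.46115507  38.38827143] [ 1.03758758e+01  4.10305991e+01  7.69180044e+01 -1.04740034e-03
  6.20531719e+01  9.68864003e+00]
[[281. 228.]
 [367. 229.]
 [323. 229.]
 [323. 244.]]
```

View pics/w3.png

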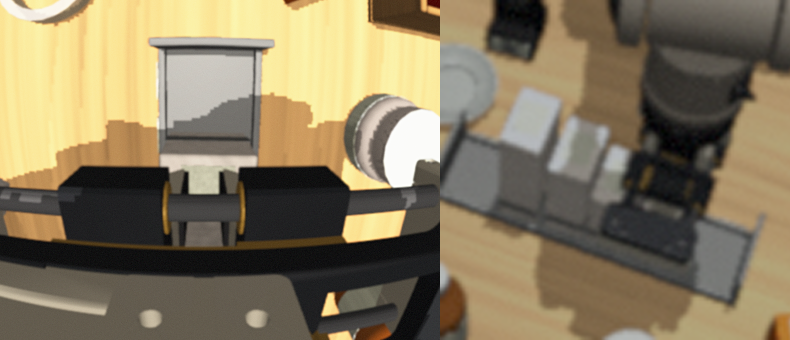

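Run:
```python
from h import *
p1=dict(fx=309.707,fy=309.707,cx=323.4,cy=202.0,xyz=np.array([620.852,257.724,277.252]),attitude=np.array([[ 0.99992536,-0.01208717,-0.0017806],[0.01215239,0.96892834,0.2470429],[-0.00126077,-0.2470461,0.96900291]]))
P=[[594,209,4],[594,209,64],[594,175,64],[594,167,90],[594,132,90],[621,191,90],[621,191,38]]
print(proj(p1,P,True).round().tolist())
p=arm.get_image("wrist"); print(p["xyz"]); print(proj(p,P,True).round().tolist())
t=arm.get_image("top"); 
print(arm.observe()["wrist_force"],arm.observe()["ft_torque"])
```

```text
[[293.0, 179.0], [285.0, 194.0], [286.0, 239.0], [282.0, 264.0], [284.0, 307.0], [323.0, 231.0], [323.0, 209.0]]
[620.37955563 257.43756566 225.82447684]
[[287.0, 191.0], [274.0, 214.0], [277.0, 270.0], [271.0, 305.0], [275.0, 354.0], [323.0, 266.0], [323.0, 230.0]]
[ 0.07451302  0.35058427 -0.36825153] [ 0.02281552 -0.22163527  0.00631562]
```

Run:
```python
from h import *
p=arm.get_image("wrist"); b=arm.get_image("scene")
w=cv2.resize(p["img"][190:320,250:400],(460,400),interpolation=cv2.INTER_CUBIC); c=cv2.resize(b["img"][215:285,340:400],(340,400),interpolation=cv2.INTER_CUBIC)
w=cv2.convertScaleAbs(w,alpha=1.6,beta=20);c=cv2.convertScaleAbs(c,alpha=1.6,beta=20)
cv2.imwrite("pics/w4.png",np.hstack([w,c]))
```

```text
(no output)
```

View pics/w4.png

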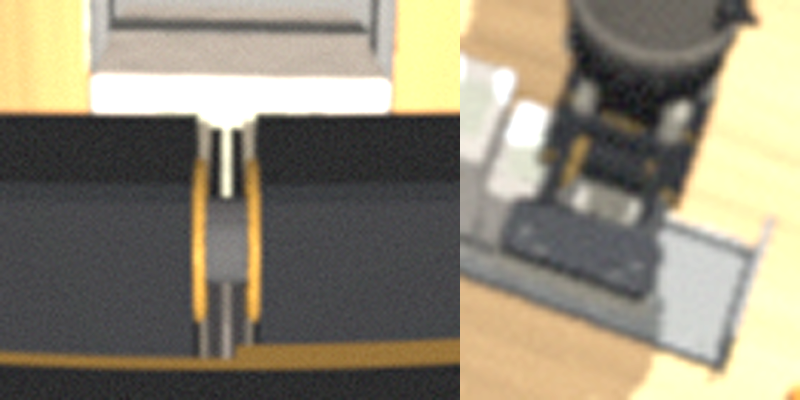

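Run:
```python
from h import *
b=arm.get_image("scene"); print(arm.observe()["opening"],arm.observe()["tool_pos"])
for z in (104,130): print(z,proj(b,[[686,191-37,z],[686,191+37,z],[716,191-37,z],[716,191+37,z]]).round().tolist())
t=arm.get_image("top")
# crop with raw pixel values of wrist finger zone
p=arm.get_image("wrist"); 
for z in (38,64,75): print(z,proj(p,[[621,201,z],[621,182,z],[621,191,z+47]],True).round().tolist())
```

```text
0.7349843014088414 [621.5221041  191.49172136  38.43477157]
104 [[347.0, 258.0], [372.0, 267.0], [343.0, 268.0], [369.0, 277.0]]
130 [[348.0, 254.0], [373.0, 263.0], [344.0, 264.0], [370.0, 273.0]]
38 [[323.0, 215.0], [323.0, 243.0], [323.0, 261.0]]
64 [[323.0, 229.0], [323.0, 260.0], [323.0, 287.0]]
75 [[323.0, 236.0], [323.0, 268.0], [323.0, 301.0]]
```

The fingers closed fully (0.7 mm) with no force, so they must be above K1's top even though the reported TCP z is 38. The closed fingers sit over K1, so I touch down gently to find the true height.

Call:
send_rows([
  {"hand": 255,"translation": [0,0,-0.001],"twist": 0},
  {"hand": 255,"translation": [0,0,-0.001],"twist": 0},
  {"hand": 255,"translation": [0,0,-0.001],"twist": 0},
  {"hand": 255,"translation": [0,0,-0.001],"twist": 0},
])

```text
clock: 6.3
tool_pos: [621.6, 191.5, 35.0]
orientation: [[-0.012, 1.0, 0.0], [1.0, 0.012, 0.0], [0.0, 0.0, -1.0]]
wrist_force: [-3.5, -0.1, 10.0]
opening: 0.2
gripper_force: 4.7
```

Contact reads 10 N at reported z = 35, where K1's top (64) should be. So the real fingertips sit about 27 mm above the reported TCP. I open and re-descend around K1 in small force-checked steps.

Call:
send_rows([
  {"hand": 0,"translation": [0,0,0.012],"twist": 0},
  {"hand": 0,"translation": [0,0,0],"twist": 0},
  {"hand": 0,"translation": [0,0,0],"twist": 0},
  {"hand": 0,"translation": [0,0,0],"twist": 0},
  {"hand": 0,"translation": [0,0,0],"twist": 0},
  {"hand": 0,"translation": [0,0,0],"twist": 0},
  {"hand": 0,"translation": [0,0,0],"twist": 0},
  {"hand": 0,"translation": [0,0,0],"twist": 0},
])

```text
clock: 7.1
tool_pos: [621.5, 191.4, 46.3]
orientation: [[-0.012, 1.0, -0.0], [1.0, 0.012, -0.0], [-0.0, -0.0, -1.0]]
wrist_force: [-0.6, 0.3, 0.2]
opening: 60.1
gripper_force: 0.0
```

Call:
send_rows([
  {"hand": 0,"translation": [0,0,-0.01],"twist": 0},
  {"hand": 0,"translation": [0,0,-0.002],"twist": 0},
  {"hand": 0,"translation": [0,0,-0.002],"twist": 0},
  {"hand": 0,"translation": [0,0,0],"twist": 0},
])

```text
clock: 7.5
tool_pos: [621.2, 191.4, 31.9]
orientation: [[-0.012, 1.0, -0.001], [1.0, 0.012, -0.0], [-0.0, -0.001, -1.0]]
wrist_force: [-0.6, 0.1, -0.2]
opening: 90.3
gripper_force: 0.0
```

Call:
send_rows([
  {"hand": 0,"translation": [0,0,-0.003],"twist": 0},
  {"hand": 0,"translation": [0,0,-0.003],"twist": 0},
  {"hand": 0,"translation": [0,0,-0.002],"twist": 0},
  {"hand": 0,"translation": [0,0,0],"twist": 0},
])

```text
clock: 7.9
tool_pos: [621.3, 191.4, 24.0]
orientation: [[-0.012, 1.0, -0.001], [1.0, 0.012, -0.0], [-0.0, -0.001, -1.0]]
wrist_force: [1.7, 0.2, -0.6]
opening: 91.8
gripper_force: 0.0
```

Call:
send_rows([
  {"hand": 0,"translation": [0,0,-0.002],"twist": 0},
  {"hand": 0,"translation": [0,0,-0.002],"twist": 0},
  {"hand": 0,"translation": [0,0,0],"twist": 0},
])

```text
clock: 8.2
tool_pos: [621.3, 191.4, 20.1]
orientation: [[-0.012, 1.0, -0.001], [1.0, 0.012, -0.0], [-0.0, -0.001, -1.0]]
wrist_force: [-0.8, -0.9, -0.2]
opening: 91.8
gripper_force: 0.0
```

Call:
send_rows([
  {"hand": 0,"translation": [0,0,-0.004],"twist": 0},
  {"hand": 0,"translation": [0,0,-0.003],"twist": 0},
  {"hand": 255,"translation": [0,0,0],"twist": 0},
  {"hand": 255,"translation": [0,0,0],"twist": 0},
  {"hand": 255,"translation": [0,0,0],"twist": 0},
  {"hand": 255,"translation": [0,0,0],"twist": 0},
  {"hand": 255,"translation": [0,0,0],"twist": 0},
  {"hand": 255,"translation": [0,0,0],"twist": 0},
])

```text
clock: 9.0
tool_pos: [621.8, 191.5, 13.6]
orientation: [[-0.012, 1.0, 0.001], [1.0, 0.012, 0.0], [0.0, 0.001, -1.0]]
wrist_force: [0.4, 0.9, 0.5]
opening: 55.1
gripper_force: 20.0
```

Call:
send_rows([
  {"hand": 255,"translation": [0,0,0],"twist": 0},
  {"hand": 255,"translation": [0,0,0],"twist": 0},
])

```text
clock: 9.2
tool_pos: [621.8, 191.5, 13.6]
orientation: [[-0.012, 1.0, 0.001], [1.0, 0.012, 0.0], [0.0, 0.001, -1.0]]
wrist_force: [1.5, 0.7, 0.6]
opening: 55.0
gripper_force: 20.0
```

K1 is gripped (55.0 mm, 20 N). I slide it 45 mm left.

Call:
send_rows([
  {"hand": 255,"translation": [0,0.008,0],"twist": 0},
  {"hand": 255,"translation": [0,0.01,0],"twist": 0},
  {"hand": 255,"translation": [0,0.01,0],"twist": 0},
  {"hand": 255,"translation": [0,0.01,0],"twist": 0},
  {"hand": 255,"translation": [0,0.007,0],"twist": 0},
  {"hand": 255,"translation": [0,0,0],"twist": 0},
])

```text
clock: 9.8
tool_pos: [621.7, 238.4, 13.6]
orientation: [[-0.013, 1.0, 0.001], [1.0, 0.013, 0.001], [0.001, 0.001, -1.0]]
wrist_force: [2.1, 3.1, 2.5]
opening: 55.0
gripper_force: 20.0
```

Call:
send_rows([
  {"hand": 0,"translation": [0,0,0],"twist": 0},
  {"hand": 0,"translation": [0,0,0],"twist": 0},
  {"hand": 0,"translation": [0,0,0.02],"twist": 0},
  {"hand": 0,"translation": [0,0,0.05],"twist": 0},
  {"hand": 0,"translation": [0,0,0.05],"twist": 0},
  {"hand": 0,"translation": [0,0,0.05],"twist": 0},
  {"hand": 0,"translation": [0,0,0.02],"twist": 0},
])

```text
clock: 10.5
tool_pos: [623.0, 236.6, 209.4]
orientation: [[-0.012, 1.0, 0.007], [1.0, 0.012, 0.002], [0.002, 0.007, -1.0]]
wrist_force: [0.4, 0.2, 0.4]
opening: 91.5
gripper_force: 0.0
```

Call:
send_rows([
  {"hand": 0,"translation": [0,-0.043,0],"twist": 0},
  {"hand": 0,"translation": [0,-0.043,0],"twist": 0},
  {"hand": 0,"translation": [0.001,-0.043,0],"twist": 0},
  {"hand": 0,"translation": [0.001,-0.0405,0],"twist": 0},
  {"hand": 0,"translation": [0,0,-0.04],"twist": 0},
  {"hand": 0,"translation": [0,0,-0.04],"twist": 0},
  {"hand": 0,"translation": [0,0,-0.045],"twist": 0},
  {"hand": 0,"translation": [0,0,0],"twist": 0},
])

```text
clock: 11.3
tool_pos: [618.4, 66.5, 71.9]
orientation: [[-0.011, 1.0, -0.014], [1.0, 0.011, 0.0], [0.0, -0.014, -1.0]]
wrist_force: [0.1, 0.8, -0.7]
opening: 91.7
gripper_force: 0.0
```

Call:
send_rows([
  {"hand": 255,"translation": [0,0,0],"twist": 0},
  {"hand": 255,"translation": [0,0,0],"twist": 0},
  {"hand": 255,"translation": [0,0,0],"twist": 0},
  {"hand": 255,"translation": [0,0,0],"twist": 0},
  {"hand": 255,"translation": [0,0,0],"twist": 0},
  {"hand": 255,"translation": [0,0,0],"twist": 0},
  {"hand": 255,"translation": [0,0,0],"twist": 0},
])

```text
clock: 12.0
tool_pos: [624.2, 67.0, 79.5]
orientation: [[-0.012, 1.0, 0.002], [1.0, 0.012, -0.0], [-0.0, 0.002, -1.0]]
wrist_force: [0.8, 0.5, 4.6]
opening: 55.3
gripper_force: 19.9
```

Call:
send_rows([
  {"hand": 255,"translation": [0,-0.006,0],"twist": 0},
  {"hand": 255,"translation": [0,-0.008,0],"twist": 0},
  {"hand": 255,"translation": [0,-0.008,0],"twist": 0},
  {"hand": 255,"translation": [0,-0.008,0],"twist": 0},
  {"hand": 255,"translation": [0,-0.008,0],"twist": 0},
  {"hand": 255,"translation": [0,-0.008,0],"twist": 0},
  {"hand": 255,"translation": [0,-0.003,0],"twist": 0},
  {"hand": 255,"translation": [0,0,0],"twist": 0},
])

```text
clock: 12.8
tool_pos: [622.8, 17.1, 77.9]
orientation: [[-0.011, 1.0, -0.002], [1.0, 0.011, -0.001], [-0.001, -0.002, -1.0]]
wrist_force: [-0.8, -0.5, 1.0]
opening: 55.2
gripper_force: 20.0
```

Call:
send_rows([
  {"hand": 0,"translation": [0,0,0],"twist": 0},
  {"hand": 0,"translation": [0,0,0],"twist": 0},
  {"hand": 0,"translation": [0,0,0.02],"twist": 0},
  {"hand": 0,"translation": [0,0,0.05],"twist": 0},
  {"hand": 0,"translation": [0,0,0.04],"twist": 0},
  {"hand": 0,"translation": [0,0,0.02],"twist": 0},
])

```text
clock: 13.4
tool_pos: [624.8, 18.0, 212.6]
orientation: [[-0.012, 1.0, 0.006], [1.0, 0.012, -0.001], [-0.001, 0.006, -1.0]]
wrist_force: [-0.5, -0.7, -0.1]
opening: 91.6
gripper_force: 0.0
```

Run:
```python
from h import *
p=arm.get_image("scene"); t=arm.get_image("top")
c=cv2.resize(p["img"][150:290,285:440],(560,506),interpolation=cv2.INTER_CUBIC)
cv2.imwrite("pics/s5.png",c)
```

```text
(no output)
```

View pics/s5.png

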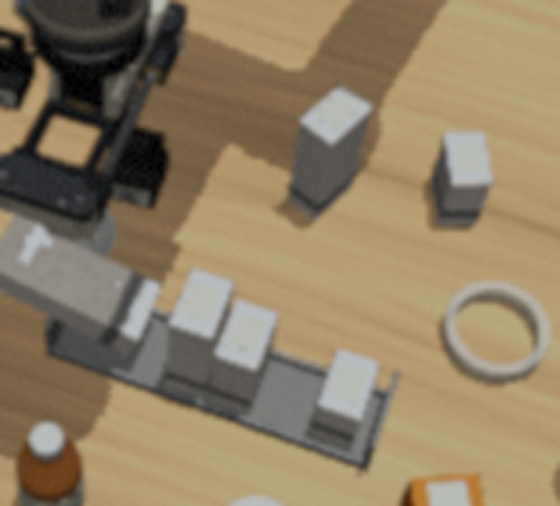

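Row now shows, left to right in the crop: K4 (80,280), K3 (200,320), K2 (245,345), a gap, then K1 (345,395), all upright. N3 is at (330,150) and N1 at (465,175). Next I grasp N3 (depth axis -22.6°).

Call:
send_rows([
  {"hand": 0,"translation": [-0.035,0.0225,0],"twist": -0.1},
  {"hand": 0,"translation": [-0.035,0.0225,0],"twist": -0.1},
  {"hand": 0,"translation": [-0.035,0.0225,0],"twist": -0.1},
  {"hand": 0,"translation": [-0.035,0.0225,0],"twist": -0.107},
  {"hand": 0,"translation": [-0.035,0.0225,0],"twist": 0},
  {"hand": 0,"translation": [-0.035,0.0245,0],"twist": 0},
  {"hand": 0,"translation": [0,0,-0.03],"twist": 0},
  {"hand": 0,"translation": [0,0,0],"twist": 0},
])

```text
clock: 14.3
tool_pos: [410.0, 155.0, 175.1]
orientation: [[0.383, 0.924, -0.007], [0.924, -0.383, -0.002], [-0.004, -0.006, -1.0]]
wrist_force: [0.0, 0.4, 0.3]
opening: 91.7
gripper_force: 0.0
```

Run:
```python
from h import *
p=arm.get_image("wrist"); cv2.imwrite("pics/w6.png",p["img"]); s=arm.observe(); print(s["tool_pos"],np.degrees(np.arctan2(s["orientation"][1,1],s["orientation"][0,1])))
c,sn=np.cos(np.radians(-22.6)),np.sin(np.radians(-22.6))
P=[[414.1+c*u-sn*v,155+sn*u+c*v,125] for u,v in((27.5,18),(-27.5,18),(27.5,-18),(-27.5,-18))]
print(proj(p,P,True).round().tolist())
```

```text
[411.72818539 154.83683859 176.70934402] -22.573603615800007
[[364.0, 184.0], [294.0, 184.0], [363.0, 228.0], [295.0, 228.0]]
```

View pics/w6.png

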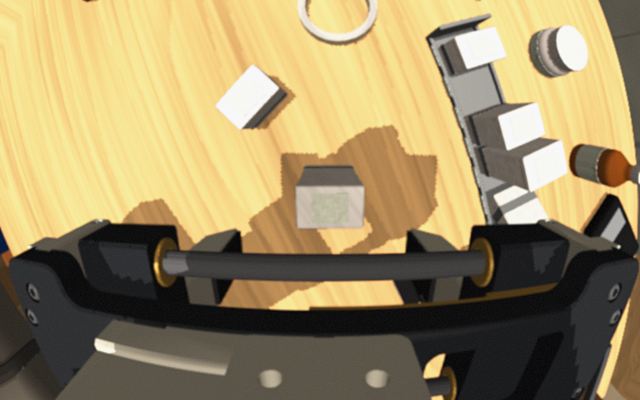

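N3's top is at (330,206), exactly where predicted and centred between the fingers. I descend and grip.

Call:
send_rows([
  {"hand": 0,"translation": [0.001,0,-0.04],"twist": 0},
  {"hand": 0,"translation": [0,0,-0.04],"twist": 0},
  {"hand": 0,"translation": [0,0,-0.033],"twist": 0},
  {"hand": 0,"translation": [0,0,0],"twist": 0},
  {"hand": 255,"translation": [0,0,0],"twist": 0},
  {"hand": 255,"translation": [0,0,0],"twist": 0},
  {"hand": 255,"translation": [0,0,0],"twist": 0},
  {"hand": 255,"translation": [0,0,0],"twist": 0},
])

```text
clock: 15.15
tool_pos: [415.4, 155.1, 66.7]
orientation: [[0.385, 0.923, 0.003], [0.923, -0.385, 0.0], [0.001, 0.002, -1.0]]
wrist_force: [-0.6, -0.5, -0.7]
opening: 64.6
gripper_force: 0.0
```

Call:
send_rows([
  {"hand": 255,"translation": [0,0,0],"twist": 0},
  {"hand": 255,"translation": [0,0,0],"twist": 0},
  {"hand": 255,"translation": [0,0,0],"twist": 0},
  {"hand": 255,"translation": [0,0,0],"twist": 0},
], newtons=25)

```text
clock: 15.55
tool_pos: [415.0, 155.0, 66.1]
orientation: [[0.385, 0.923, 0.001], [0.923, -0.385, 0.0], [0.001, 0.001, -1.0]]
wrist_force: [-0.8, -0.3, 6.4]
opening: 55.2
gripper_force: 25.0
```

Call:
send_rows([
  {"hand": 255,"translation": [0,0,0.03],"twist": 0},
  {"hand": 255,"translation": [0,0,0.045],"twist": 0},
  {"hand": 255,"translation": [0,0,0.045],"twist": 0},
  {"hand": 255,"translation": [0,0,0.04],"twist": 0},
  {"hand": 255,"translation": [0.041,-0.018,0],"twist": 0.1},
  {"hand": 255,"translation": [0.041,-0.018,0],"twist": 0.1},
  {"hand": 255,"translation": [0.041,-0.018,0],"twist": 0.1},
  {"hand": 255,"translation": [0.041,-0.018,0],"twist": 0.107},
])

```text
clock: 16.35
tool_pos: [579.6, 82.2, 225.1]
orientation: [[-0.016, 1.0, -0.001], [1.0, 0.016, 0.0], [0.0, -0.001, -1.0]]
wrist_force: [0.6, 0.4, -2.4]
opening: 54.5
gripper_force: 25.0
```

Call:
send_rows([
  {"hand": 255,"translation": [0.042,-0.019,0],"twist": 0},
  {"hand": 255,"translation": [0,0,0],"twist": 0},
  {"hand": 255,"translation": [0,0,0],"twist": 0},
])

```text
clock: 16.65
tool_pos: [620.3, 63.5, 223.6]
orientation: [[-0.011, 1.0, -0.003], [1.0, 0.011, 0.0], [0.0, -0.003, -1.0]]
wrist_force: [-0.5, -0.3, -2.3]
opening: 54.7
gripper_force: 25.0
```

Run:
```python
from h import *
p=arm.get_image("wrist"); b=arm.get_image("scene"); s=arm.observe(); print(s["tool_pos"],np.degrees(np.arctan2(s["orientation"][1,1],s["orientation"][0,1])),s["opening"])
w=p["img"][80:400,160:480]; c=cv2.resize(b["img"][150:280,285:400],(354,400),interpolation=cv2.INTER_CUBIC)
cv2.imwrite("pics/w7.png",np.hstack([cv2.resize(w,(400,400)),c]))
print(proj(p,[[594,92,116],[649,92,116],[594,128,116]],True).round().tolist())
```

```text
[619.48995869  64.51079169 225.12322237] 0.7083806182999091 54.970219648918786
[[297.0, 164.0], [354.0, 164.0], [297.0, 126.0]]
```

View pics/w7.png

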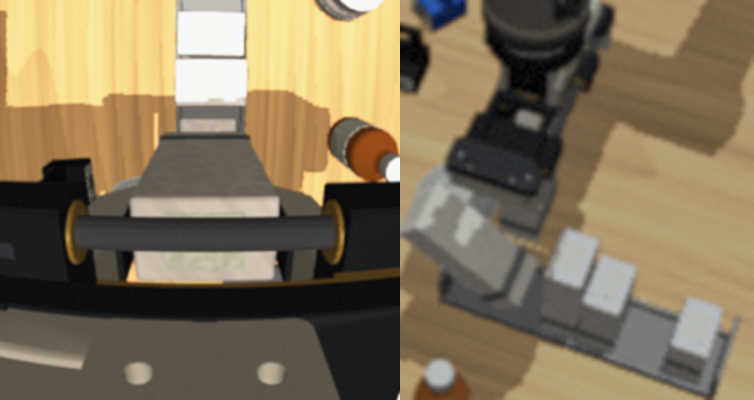

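The wrist view shows K3's near edge at crop (211,104) and the gap below it. The tray centre looks about 5 mm to +x of the held N3. The lip margin is only 3.5 mm, so I measure precisely once the arm has settled.

```bash
cat > edges.py <<'E'
from h import *
for i in range(3): p=arm.get_image("wrist")
s=arm.observe(); print(s["tool_pos"],p["xyz"])
g=cv2.GaussianBlur(cv2.cvtColor(p["img"],cv2.COLOR_BGR2GRAY),(3,3),0).astype(float)
E
python3 - <<'E'
exec(open("edges.py").read())
cv2.imwrite("pics/w8raw.png",p["img"])
for r in (135,145,155):   # K3 top z=116
    b=np.where(g[r,280:380]>180)[0]+280; 
    q=back(p,[(b.min()-.5,r),(b.max()+.5,r)],116,True); print("K3",r,b.min(),b.max(),q[:,:2].round(1).tolist(),q[:,0].mean().round(1))
for r in (168,172,176,180): print(r,g[r,292:366].astype(int).tolist())
E
```

```text
[619.75093101  64.71929813 226.21171508] [618.36973714 130.69908079 413.45333289]
K3 135 280 379 [[576.4, 120.8], [672.6, 122.3]] 624.5
K3 145 280 379 [[576.4, 111.1], [672.9, 112.6]] 624.6
K3 155 280 357 [[576.3, 101.4], [651.7, 102.2]] 614.0
168 [134, 139, 144, 146, 147, 148, 148, 143, 129, 112, 103, 99, 94, 94, 101, 107, 110, 110, 110, 110, 110, 110, 110, 110, 110, 110, 110, 110, 110, 109, 110, 110, 110, 109, 109, 110, 109, 109, 110, 110, 110, 110, 111, 111, 110, 111, 111, 111, 111, 110, 110, 110, 110, 110, 110, 111, 111, 108, 103, 96, 92, 96, 104, 115, 129, 141, 148, 150, 151, 152, 151, 149, 147, 146]
172 [133, 138, 144, 148, 148, 148, 149, 145, 133, 119, 107, 100, 93, 95, 102, 107, 108, 108, 109, 109, 109, 109, 110, 110, 109, 109, 110, 110, 110, 110, 109, 110, 110, 109, 110, 110, 110, 110, 111, 111, 110, 110, 110, 111, 111, 111, 110, 110, 110, 110, 111, 111, 111, 111, 110, 110, 111, 109, 103, 98, 98, 101, 105, 114, 128, 141, 147, 150, 151, 151, 151, 149, 147, 146]
176 [134, 139, 145, 148, 149, 149, 151, 148, 135, 117, 107, 107, 115, 129, 143, 149, 149, 147, 146, 144, 144, 144, 145, 147, 149, 150, 150, 150, 149, 148, 148, 148, 148, 147, 147, 148, 148, 148, 147, 146, 145, 145, 146, 144, 143, 143, 144, 146, 149, 150, 150, 150, 151, 153, 156, 153, 139, 118, 100, 92, 96, 105, 117, 132, 143, 148, 148, 149, 150, 151, 151, 150, 148, 146]
180 [135, 140, 145, 147, 148, 148, 150, 147, 135, 117, 108, 120, 145, 169, 183, 189, 190, 190, 189, 187, 185, 183, 181, 181, 181, 181, 181, 181, 182, 183, 184, 185, 185, 185, 185, 184, 183, 183, 182, 182, 183, 186, 188, 189, 188, 187, 186, 185, 185, 186, 186, 186, 187, 188, 189, 180, 155, 123, 97, 85, 90, 102, 114, 128, 141, 147, 149, 149, 150, 150, 150, 148, 146, 146]
```

Run:
```python
exec(open("edges.py").read())
for r in (168,172,180): print(back(p,[(300.5,r),(355.6,r)],12,True)[:,:2].round(1).tolist(), back(p,[(300.5,r),(355.6,r)],12,True)[:,0].mean().round(1))
# N3 held front-face: tool axis at TCP height and below
o=s["orientation"]; print("tool z axis",o[:,2], "tool axis px:",proj(p,[s["tool_pos"]+o[:,2]*d for d in(-27,0,40)],True).round(1).tolist())
g0=g[190]; print(g[240,250:400:3].astype(int).tolist())
```

```text
[620.12955     64.48295506 226.1285131 ] [618.65636564 130.53070788 413.65086229]
[[589.7, 73.8], [661.9, 74.8]] 625.8
[[589.7, 68.5], [662.1, 69.5]] 625.9
[[589.7, 57.8], [662.4, 58.8]] 626.1
tool z axis [ 9.27715623e-04  5.87794981e-07 -9.99999570e-01] tool axis px: [[324.3, 245.7], [324.2, 229.7], [324.1, 212.3]]
[88, 88, 88, 88, 93, 156, 181, 184, 183, 182, 179, 177, 175, 174, 175, 177, 179, 184, 186, 185, 183, 182, 185, 187, 187, 187, 188, 189, 187, 181, 178, 179, 183, 188, 189, 191, 193, 193, 191, 189, 191, 196, 201, 200, 168, 89, 87, 88, 88, 88]
```

Call:
send_rows([
  {"hand": 255,"translation": [0.005,0,0],"twist": 0},
  {"hand": 255,"translation": [0,0,-0.03],"twist": 0},
  {"hand": 255,"translation": [0,0,-0.035],"twist": 0},
  {"hand": 255,"translation": [0,0,-0.035],"twist": 0},
  {"hand": 255,"translation": [0,0,-0.025],"twist": 0},
  {"hand": 255,"translation": [0,0,-0.01],"twist": 0},
  {"hand": 255,"translation": [0,0,0],"twist": 0},
  {"hand": 255,"translation": [0,0,0],"twist": 0},
])

```text
clock: 17.85
tool_pos: [625.6, 63.9, 90.5]
orientation: [[-0.012, 1.0, -0.0], [1.0, 0.012, -0.0], [-0.0, -0.0, -1.0]]
wrist_force: [-0.4, -0.5, -1.3]
opening: 54.7
gripper_force: 25.0
```

Call:
send_rows([
  {"hand": 255,"translation": [0,0,-0.005],"twist": 0},
  {"hand": 255,"translation": [0,0,-0.005],"twist": 0},
  {"hand": 255,"translation": [0,0,-0.004],"twist": 0},
  {"hand": 255,"translation": [0,0,-0.003],"twist": 0},
  {"hand": 255,"translation": [0,0,0],"twist": 0},
  {"hand": 255,"translation": [0,0,0],"twist": 0},
])

```text
clock: 18.45
tool_pos: [625.4, 64.0, 73.1]
orientation: [[-0.012, 1.0, -0.0], [1.0, 0.012, -0.0], [-0.0, -0.0, -1.0]]
wrist_force: [0.4, 2.3, -3.1]
opening: 55.1
gripper_force: 25.0
```

Call:
send_rows([
  {"hand": 255,"translation": [0,0,-0.0015],"twist": 0},
  {"hand": 255,"translation": [0,0,-0.0015],"twist": 0},
  {"hand": 255,"translation": [0,0,0],"twist": 0},
  {"hand": 255,"translation": [0,0,0],"twist": 0},
])

```text
clock: 18.85
tool_pos: [625.6, 64.0, 70.5]
orientation: [[-0.012, 1.0, 0.0], [1.0, 0.012, -0.0], [-0.0, 0.0, -1.0]]
wrist_force: [0.4, 2.0, -0.5]
opening: 54.7
gripper_force: 25.0
```

Call:
send_rows([
  {"hand": 0,"translation": [0,0,0],"twist": 0},
  {"hand": 0,"translation": [0,0,0],"twist": 0},
  {"hand": 0,"translation": [0,0,0.02],"twist": 0},
  {"hand": 0,"translation": [0,0,0.05],"twist": 0},
  {"hand": 0,"translation": [0,0,0.05],"twist": 0},
  {"hand": 0,"translation": [0,0,0.02],"twist": 0},
])

```text
clock: 19.45
tool_pos: [627.5, 63.3, 216.2]
orientation: [[-0.012, 1.0, 0.008], [1.0, 0.012, -0.001], [-0.001, 0.008, -1.0]]
wrist_force: [0.6, 0.5, -0.1]
opening: 90.8
gripper_force: 0.0
```

Call:
send_rows([
  {"hand": 0,"translation": [-0.0355,0.0297,0],"twist": 0.1},
  {"hand": 0,"translation": [-0.0355,0.0297,0],"twist": 0.1},
  {"hand": 0,"translation": [-0.0355,0.0297,0],"twist": 0.1},
  {"hand": 0,"translation": [-0.0355,0.0297,0],"twist": 0.077},
  {"hand": 0,"translation": [-0.0355,0.0297,0],"twist": 0},
  {"hand": 0,"translation": [-0.0355,0.0297,0],"twist": 0},
  {"hand": 0,"translation": [-0.0351,0.0297,0],"twist": 0},
  {"hand": 0,"translation": [0,0,-0.03],"twist": 0},
])

```text
clock: 20.25
tool_pos: [376.0, 275.3, 183.6]
orientation: [[-0.384, 0.923, 0.007], [0.923, 0.384, 0.004], [0.001, 0.008, -1.0]]
wrist_force: [1.1, -0.2, -1.1]
opening: 91.9
gripper_force: 0.0
```

Run:
```python
exec(open("edges.py").read())
print(np.degrees(np.arctan2(s["orientation"][1,1],s["orientation"][0,1])))
m=(g>170).astype(np.uint8); n,l,st,c=cv2.connectedComponentsWithStats(m[:260],connectivity=4)
for i in range(1,n):
    if 500<st[i,4]<8000: print(c[i].round(),st[i].tolist(),back(p,c[i],73,True)[0].round(1)); 
c0,sn=np.cos(np.radians(22.3)),np.sin(np.radians(22.3))
print(proj(p,[[377.5+c0*u-sn*v,271.6+sn*u+c0*v,73] for u,v in((27.5,18),(-27.5,18),(27.5,-18),(-27.5,-18))],True).round().tolist())
cv2.imwrite("pics/w9.png",p["img"])
# row check from top
t=arm.get_image("top"); exec(open("m.py").read().split("for thr")[0].split("def faces")[1].join(["def faces",""]) if 0 else "")
```

```text
[376.54206979 271.26648157 179.81010892] [350.28835845 332.88206605 365.69647435]
22.3402790100844
[326. 194.] [298, 177, 56, 35, 1875] [376.7 271.2  73. ]
[ 92. 202.] [79, 185, 28, 36, 622] [118.4 155.5  73. ]
[304. 244.] [279, 230, 52, 24, 852] [375.9 214.6  73. ]
[[356.0, 176.0], [298.0, 176.0], [355.0, 212.0], [299.0, 212.0]]
```

N1 is centred as predicted at (376.7, 271.2) with the angle aligned. I descend and grip.

Call:
send_rows([
  {"hand": 0,"translation": [0,0,-0.04],"twist": 0},
  {"hand": 0,"translation": [0,0,-0.045],"twist": 0},
  {"hand": 0,"translation": [0,0,-0.045],"twist": 0},
  {"hand": 0,"translation": [0,0,-0.035],"twist": 0},
  {"hand": 0,"translation": [0,0,0],"twist": 0},
  {"hand": 255,"translation": [0,0,0],"twist": 0},
  {"hand": 255,"translation": [0,0,0],"twist": 0},
  {"hand": 255,"translation": [0,0,0],"twist": 0},
], newtons=25)

```text
clock: 21.25
tool_pos: [379.1, 272.5, 17.5]
orientation: [[-0.379, 0.925, 0.004], [0.925, 0.379, 0.002], [0.0, 0.004, -1.0]]
wrist_force: [-0.1, 0.3, -0.7]
opening: 71.9
gripper_force: 0.0
```

Call:
send_rows([
  {"hand": 255,"translation": [0,0,0],"twist": 0},
  {"hand": 255,"translation": [0,0,0],"twist": 0},
  {"hand": 255,"translation": [0,0,0],"twist": 0},
  {"hand": 255,"translation": [0,0,0],"twist": 0},
  {"hand": 255,"translation": [0,0,0],"twist": 0},
])

```text
clock: 21.75
tool_pos: [377.8, 272.1, 16.2]
orientation: [[-0.379, 0.925, 0.001], [0.925, 0.379, 0.001], [0.0, 0.001, -1.0]]
wrist_force: [-0.6, -1.0, 6.5]
opening: 54.9
gripper_force: 25.0
```

Call:
send_rows([
  {"hand": 255,"translation": [0,0,0.03],"twist": 0},
  {"hand": 255,"translation": [0,0,0.045],"twist": 0},
  {"hand": 255,"translation": [0,0,0.035],"twist": 0},
  {"hand": 255,"translation": [0.041,-0.013,0],"twist": -0.1},
  {"hand": 255,"translation": [0.041,-0.013,0],"twist": -0.1},
  {"hand": 255,"translation": [0.041,-0.013,0],"twist": -0.1},
  {"hand": 255,"translation": [0.041,-0.013,0],"twist": -0.077},
  {"hand": 255,"translation": [0.041,-0.013,0],"twist": 0},
])

```text
clock: 22.55
tool_pos: [583.6, 206.2, 125.2]
orientation: [[-0.01, 1.0, -0.0], [1.0, 0.01, -0.0], [-0.0, -0.0, -1.0]]
wrist_force: [0.2, 0.8, -1.2]
opening: 54.8
gripper_force: 25.0
```

Call:
send_rows([
  {"hand": 255,"translation": [0.039,-0.013,0],"twist": 0},
  {"hand": 255,"translation": [0,0,0],"twist": 0},
  {"hand": 255,"translation": [0,0,0],"twist": 0},
  {"hand": 255,"translation": [0,0,0],"twist": 0},
])

```text
clock: 22.95
tool_pos: [620.1, 194.3, 125.1]
orientation: [[-0.013, 1.0, -0.002], [1.0, 0.013, -0.0], [-0.0, -0.002, -1.0]]
wrist_force: [-0.0, 0.3, -0.8]
opening: 54.6
gripper_force: 25.0
```

Run:
```python
exec(open("edges.py").read())
cv2.imwrite("pics/w10.png",cv2.resize(p["img"][90:290,220:430],(630,600)))
print(np.degrees(np.arctan2(s["orientation"][1,1],s["orientation"][0,1])))
```

```text
[620.50323436 194.62076102 125.92046821] [619.16525019 260.58423297 313.16001107]
0.7582696095302927
```

View pics/w10.png

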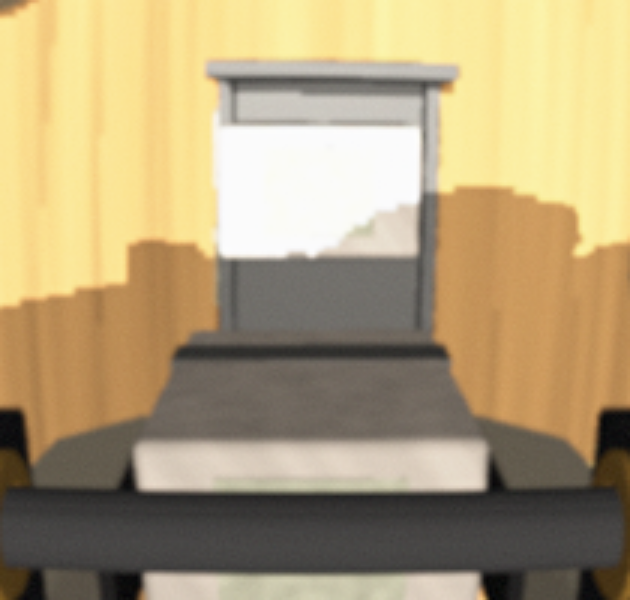

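Run:
```python
exec(open("edges.py").read())
o=[220-.33,90-.33]
f=lambda L,z:back(p,np.array(L)/3+o,z,True)[:,:2]
print("lips",f([(217,300),(433,300)],12).round(1).tolist(),f([(217,300),(433,300)],12).mean(0))
print("wall",f([(207,63),(460,65)],50).round(1).tolist(),f([(207,63),(460,65)],50).mean(0))
print("K1",f([(217,125),(420,125),(217,256),(420,256)],64).round(1).tolist(),f([(217,125),(420,125),(217,256),(420,256)],64).mean(0))
```

```text
[621.00316953 194.33253901 125.90254594] [619.57404951 260.42152654 313.38603667]
lips [[589.1, 196.0], [661.1, 196.9]] [625.1152596  196.47327691]
wall [[590.2, 272.4], [661.5, 273.1]] [625.8630223 272.7286801]
K1 [[594.6, 255.0], [648.8, 255.8], [594.5, 219.4], [649.9, 220.1]] [621.9304117 237.5807683]
```

Call:
send_rows([
  {"hand": 255,"translation": [0.004,0,0],"twist": 0},
  {"hand": 255,"translation": [0,0,-0.03],"twist": 0},
  {"hand": 255,"translation": [0,0,-0.035],"twist": 0},
  {"hand": 255,"translation": [0,0,-0.02],"twist": 0},
  {"hand": 255,"translation": [0,0,-0.008],"twist": 0},
  {"hand": 255,"translation": [0,0,-0.006],"twist": 0},
  {"hand": 255,"translation": [0,0,-0.003],"twist": 0},
  {"hand": 255,"translation": [0,0,0],"twist": 0},
])

```text
clock: 24.05
tool_pos: [625.8, 193.4, 25.4]
orientation: [[-0.012, 1.0, 0.001], [1.0, 0.012, -0.0], [-0.0, 0.001, -1.0]]
wrist_force: [-4.0, -0.9, 9.9]
opening: 54.9
gripper_force: 25.0
```

Call:
send_rows([
  {"hand": 255,"translation": [0,0,-0.0015],"twist": 0},
  {"hand": 255,"translation": [0,0,-0.0015],"twist": 0},
  {"hand": 255,"translation": [0,0,0],"twist": 0},
  {"hand": 255,"translation": [0,0,0],"twist": 0},
])

```text
clock: 24.45
tool_pos: [626.0, 193.2, 23.4]
orientation: [[-0.012, 1.0, 0.002], [1.0, 0.012, -0.0], [-0.001, 0.002, -1.0]]
wrist_force: [-6.8, -2.8, 16.5]
opening: 54.6
gripper_force: 25.0
```

Contact came about 8 mm early with force toward -x, so N1 is riding on the back lip. I lift, shift -3 mm in x and retry.

Call:
send_rows([
  {"hand": 255,"translation": [0,0,0.008],"twist": 0},
  {"hand": 255,"translation": [0,0,0.002],"twist": 0},
  {"hand": 255,"translation": [-0.003,0.001,0],"twist": 0},
  {"hand": 255,"translation": [0,0,-0.004],"twist": 0},
  {"hand": 255,"translation": [0,0,-0.004],"twist": 0},
  {"hand": 255,"translation": [0,0,-0.003],"twist": 0},
  {"hand": 255,"translation": [0,0,0],"twist": 0},
  {"hand": 255,"translation": [0,0,0],"twist": 0},
])

```text
clock: 25.25
tool_pos: [622.9, 194.6, 21.3]
orientation: [[-0.012, 1.0, 0.002], [1.0, 0.012, -0.0], [-0.0, 0.002, -1.0]]
wrist_force: [-3.9, -2.1, 13.8]
opening: 55.0
gripper_force: 25.0
```

Call:
send_rows([
  {"hand": 255,"translation": [0,0,0.001],"twist": 0},
  {"hand": 0,"translation": [0,0,0],"twist": 0},
  {"hand": 0,"translation": [0,0,0],"twist": 0},
  {"hand": 0,"translation": [0,0,0],"twist": 0},
  {"hand": 0,"translation": [0,0,0.02],"twist": 0},
  {"hand": 0,"translation": [0,0,0.05],"twist": 0},
  {"hand": 0,"translation": [0,0,0.05],"twist": 0},
  {"hand": 0,"translation": [0,0,0.05],"twist": 0},
])

```text
clock: 26.05
tool_pos: [622.0, 194.8, 191.7]
orientation: [[-0.012, 1.0, -0.001], [1.0, 0.012, -0.0], [-0.0, -0.001, -1.0]]
wrist_force: [1.5, 0.0, 0.5]
opening: 92.0
gripper_force: 0.0
```

Call:
send_rows([
  {"hand": 0,"translation": [-0.045,0,0.02],"twist": 0},
  {"hand": 0,"translation": [-0.045,-0.02,0],"twist": 0},
  {"hand": 0,"translation": [-0.04,-0.03,0],"twist": 0},
  {"hand": 0,"translation": [-0.03,-0.04,0],"twist": 0},
  {"hand": 0,"translation": [-0.02,-0.045,0],"twist": 0},
  {"hand": 0,"translation": [0,-0.045,0],"twist": 0},
])

```text
clock: 26.65
tool_pos: [439.8, 14.2, 210.6]
orientation: [[-0.014, 1.0, -0.001], [1.0, 0.014, 0.0], [0.0, -0.001, -1.0]]
wrist_force: [0.4, -1.4, -0.1]
opening: 91.6
gripper_force: 0.0
```

```bash
cat > row.py <<'E'
exec(open("m.py").read().split("for thr")[0])
def tri(ct,cs):
    r=least_squares(lambda X:np.r_[(proj(a,X)-ct).ravel(),(proj(b,X)-cs).ravel()],[600,100,80],x_scale=100); return r.x,r.fun
g=lambda F:[f for f in F if 120<f[1]<330]
kt=sorted(g(faces(a,(235,165,330,206),110)),key=lambda f:f[0][0]); ks=sorted(g(faces(b,(295,200,395,285),140)),key=lambda f:-f[0][0])
print([(f[0].round(1).tolist(),int(f[1])) for f in kt],[(f[0].round(1).tolist(),int(f[1])) for f in ks])
if len(kt)==len(ks):
  for t,s in zip(kt,ks):
    X,e=tri(t[0],s[0]); r=[cv2.minAreaRect(back(p,f[2],X[2])[:,:2].astype(np.float32)) for p,f in((a,t),(b,s))]
    print(X.round(1),e.round(1),[(np.round(q[1]),round(q[2],1)) for q in r])
E
python3 row.py
python3 - <<'E'
from h import *
b=arm.get_image("scene");a=arm.get_image("top")
cv2.imwrite("pics/s11.png",np.hstack([cv2.resize(b["img"][130:290,220:400],(450,400),interpolation=cv2.INTER_CUBIC),cv2.resize(a["img"][150:270,220:325],(350,400),interpolation=cv2.INTER_CUBIC)]))
E
```

```text
[([243.7, 187.8], 197)] [([381.2, 255.9], 215)]
[622.3 238.8  61.1] [-0.3  0.1 -0.3 -0. ] [(array([33., 51.]), 89.1), (array([54., 37.]), 0.2)]
```

View pics/s11.png

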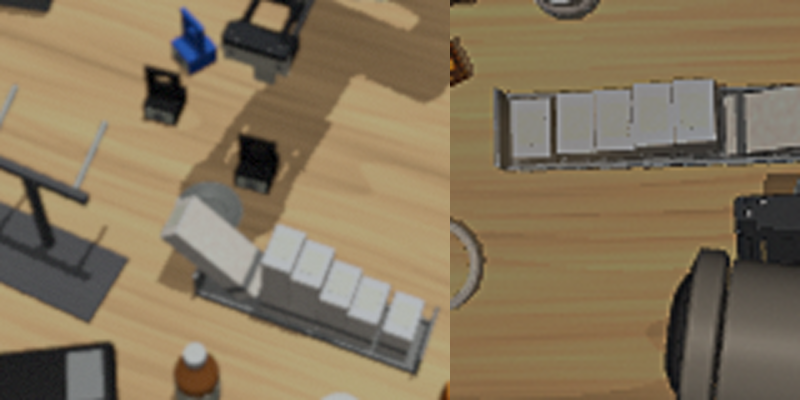

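The picture shows a problem I missed in s5: K4 is leaning right over the end wall. In the scene pane it runs from its base at about (255,275) to its top at about (180,212). I gripped it too high for the slide. The other five stand upright in order. I estimate K4's tilt and stand it up again by its top end.

```bash
cat > k4.py <<'E'
from h import *
from scipy.optimize import least_squares
b=arm.get_image("scene"); a=arm.get_image("top")
S=lambda L:np.array(L)/2.5+[220,130]-.3
T=lambda L:(np.array(L)-[450,0])/3.333+[220,150]-.3
sp=S([(197,193),(163,232),(262,250),(238,292)]); tp=T([(745,92),(742,155),(724,96),(724,155)])
def corners(q):
    yb,th,xc,z0=q; a_=np.array([-np.sin(th),np.cos(th)]); n=np.array([np.cos(th),np.sin(th)])*36; B=np.array([yb,z0])
    P=lambda dx,v:[xc+dx,*v]
    return [P(-27.5,B+n+138*a_),P(27.5,B+n+138*a_),P(-27.5,B+n),P(27.5,B+n),P(-27.5,B),P(27.5,B),P(-27.5,B+138*a_)]
def f(q):
    C=np.array(corners(q)); return np.r_[(proj(b,C[:4])-sp).ravel(),(proj(a,C[[3,2]])-tp[[0,1]])[:,0],(q[3]-4)*.3]
r=least_squares(f,[20,.9,624,4],x_scale=[10,.2,10,5]); print(r.x.round(2),np.degrees(r.x[1]),r.fun.round(1)); print(np.array(corners(r.x)).round(0).tolist())
E
python3 k4.py
```

```text
[ 19.11   0.69 622.96   2.74] 39.55939136528628 [-3.1 -1.6  2.7 -2.2 -1.7  2.8  1.3  0.8 -1.1  0.3 -0.4]
[[595.0, -41.0, 132.0], [650.0, -41.0, 132.0], [595.0, 47.0, 26.0], [650.0, 47.0, 26.0], [595.0, 19.0, 3.0], [650.0, 19.0, 3.0], [595.0, -69.0, 109.0]]
```

Call:
send_rows([
  {"hand": 0,"translation": [0.046,-0.013,0],"twist": 0},
  {"hand": 0,"translation": [0.046,-0.013,0],"twist": 0},
  {"hand": 0,"translation": [0.046,-0.013,0],"twist": 0},
  {"hand": 0,"translation": [0.046,-0.013,0],"twist": 0},
  {"hand": 0,"translation": [0,0,-0.045],"twist": 0},
  {"hand": 0,"translation": [0,0,-0.045],"twist": 0},
  {"hand": 0,"translation": [0,0,-0.04],"twist": 0},
  {"hand": 0,"translation": [0,0,-0.012],"twist": 0},
])

```text
clock: 27.75
tool_pos: [623.5, -34.6, 63.1]
orientation: [[-0.014, 1.0, -0.009], [1.0, 0.014, 0.002], [0.002, -0.009, -1.0]]
wrist_force: [-0.0, 0.9, 0.2]
opening: 92.1
gripper_force: 0.0
```

Call:
send_rows([
  {"hand": 255,"translation": [0,0,0],"twist": 0},
  {"hand": 255,"translation": [0,0,0],"twist": 0},
  {"hand": 255,"translation": [0,0,0],"twist": 0},
  {"hand": 255,"translation": [0,0,0],"twist": 0},
  {"hand": 255,"translation": [0,0,0],"twist": 0},
  {"hand": 255,"translation": [0,0,0],"twist": 0},
  {"hand": 255,"translation": [0,0,0],"twist": 0},
], newtons=15)

```text
clock: 28.45
tool_pos: [626.9, -37.3, 69.1]
orientation: [[-0.012, 1.0, 0.002], [1.0, 0.012, -0.0], [-0.0, 0.002, -1.0]]
wrist_force: [0.7, -0.7, 3.3]
opening: 54.8
gripper_force: 15.0
```

Call:
send_rows([
  {"hand": 255,"translation": [0,0,0.01],"twist": 0},
  {"hand": 255,"translation": [0,0,0.02],"twist": 0},
  {"hand": 255,"translation": [0,0,0.025],"twist": 0},
  {"hand": 255,"translation": [0,0,0.025],"twist": 0},
  {"hand": 255,"translation": [0,0,0.03],"twist": 0},
  {"hand": 255,"translation": [0,0,0.02],"twist": 0},
  {"hand": 255,"translation": [0,0,0],"twist": 0},
])

```text
clock: 29.15
tool_pos: [627.9, -37.4, 202.1]
orientation: [[-0.012, 1.0, 0.006], [1.0, 0.012, -0.001], [-0.001, 0.006, -1.0]]
wrist_force: [0.5, -0.4, -1.8]
opening: 55.0
gripper_force: 15.0
```

Call:
send_rows([
  {"hand": 255,"translation": [-0.04,0,0],"twist": 0},
  {"hand": 255,"translation": [-0.045,0,0],"twist": 0},
  {"hand": 255,"translation": [-0.04,0.025,0],"twist": 0},
  {"hand": 255,"translation": [-0.02,0.045,0],"twist": 0},
  {"hand": 255,"translation": [0,0.045,0],"twist": 0},
  {"hand": 255,"translation": [0,0.04,0],"twist": 0},
  {"hand": 255,"translation": [0,0.02,0],"twist": 0},
  {"hand": 255,"translation": [0,0,0],"twist": 0},
])

```text
clock: 29.95
tool_pos: [480.2, 140.2, 197.2]
orientation: [[-0.016, 1.0, -0.002], [1.0, 0.016, 0.0], [0.0, -0.002, -1.0]]
wrist_force: [0.1, -0.4, -1.1]
opening: 54.8
gripper_force: 15.0
```

```bash
python3 row.py
python3 - <<'E'
exec(open("edges.py").read())
cv2.imwrite("pics/w12.png",p["img"])
# brightness profile along column 324 to see carton faces under the fingers
print(g[100:300:4,324].astype(int).tolist())
m=g[:,290:360].mean(1); print(np.abs(np.diff(m[100:260])).round().astype(int).tolist())
E
```

```text
[([243.8, 187.7], 199)] [([381.2, 255.8], 214), ([303.8, 212.9], 328)]
[481.29575618 136.7618668  197.99764913] [480.28476499 202.96742666 385.20294634]
[132, 132, 242, 243, 245, 244, 243, 242, 243, 242, 244, 244, 242, 242, 245, 243, 243, 245, 244, 216, 181, 174, 177, 177, 174, 176, 167, 169, 176, 173, 171, 171, 172, 171, 166, 167, 164, 167, 160, 39, 49, 57, 64, 65, 64, 68, 67, 32, 32, 31]
[0, 0, 0, 1, 14, 36, 39, 19, 3, 0, 1, 0, 0, 0, 0, 0, 0, 0, 0, 0, 0, 0, 0, 0, 0, 0, 0, 0, 0, 1, 0, 0, 0, 0, 0, 0, 0, 0, 0, 0, 0, 0, 0, 0, 0, 0, 0, 0, 0, 0, 0, 0, 0, 0, 0, 0, 0, 1, 1, 1, 1, 4, 4, 3, 2, 3, 3, 2, 2, 2, 1, 1, 1, 1, 1, 1, 1, 2, 6, 7, 4, 3, 4, 3, 0, 1, 0, 0, 1, 1, 1, 1, 1, 0, 0, 0, 0, 1, 0, 0, 0, 1, 1, 1, 0, 0, 0, 1, 1, 0, 0, 0, 0, 0, 0, 0, 0, 0, 1, 1, 1, 0, 0, 0, 0, 0, 0, 0, 0, 0, 0, 0, 0, 0, 0, 0, 0, 0, 0, 0, 0, 0, 0, 0, 0, 0, 0, 0, 0, 1, 1, 12, 34, 49, 33, 6, 4, 3, 3]
```

Run:
```python
exec(open("edges.py").read())
gy,gz=s["tool_pos"][1],s["tool_pos"][2]+46
for th in range(0,50,5):
    t=np.radians(th); A=np.array([-np.sin(t),np.cos(t)]); N=np.array([np.cos(t),np.sin(t)])
    G=np.array([gy,gz]); pts=[G-124*A+18*N, G+14*A+18*N, G+14*A-18*N, G-124*A-18*N]
    print(th,[proj(p,[[481,*q]],True)[0].round().tolist() for q in pts],"width px at bottom",np.diff(proj(p,[[453.5,*pts[0]],[508.5,*pts[0]]],True)[:,0]).round(1), "lowest z",pts[3][1].round())
r=110; print("row110 edges",[int(i)+200 for i in np.where(np.abs(np.diff(g[r,200:450]))>18)[0]]); r=170; print("row170",[int(i)+200 for i in np.where(np.abs(np.diff(g[r,200:450]))>18)[0]])
```

```text
[481.47758204 136.98567428 198.32868163] [480.50550548 202.87488108 385.67957855]
0 [[324.0, 180.0], [324.0, 236.0], [323.0, 305.0], [323.0, 220.0]] width px at bottom [63.] lowest z 120.0
5 [[324.0, 168.0], [324.0, 240.0], [323.0, 305.0], [323.0, 208.0]] width px at bottom [64.] lowest z 119.0
10 [[324.0, 156.0], [323.0, 244.0], [323.0, 305.0], [323.0, 196.0]] width px at bottom [65.1] lowest z 119.0
15 [[324.0, 145.0], [323.0, 249.0], [323.0, 304.0], [324.0, 184.0]] width px at bottom [66.4] lowest z 120.0
20 [[324.0, 133.0], [323.0, 253.0], [323.0, 304.0], [324.0, 172.0]] width px at bottom [67.9] lowest z 122.0
25 [[324.0, 121.0], [323.0, 258.0], [323.0, 302.0], [324.0, 160.0]] width px at bottom [69.7] lowest z 124.0
30 [[324.0, 110.0], [323.0, 262.0], [323.0, 301.0], [324.0, 148.0]] width px at bottom [71.7] lowest z 128.0
35 [[324.0, 98.0], [323.0, 267.0], [323.0, 299.0], [324.0, 136.0]] width px at bottom [74.] lowest z 132.0
40 [[325.0, 87.0], [323.0, 272.0], [323.0, 297.0], [324.0, 125.0]] width px at bottom [76.6] lowest z 138.0
45 [[325.0, 76.0], [323.0, 276.0], [323.0, 295.0], [324.0, 113.0]] width px at bottom [79.5] lowest z 144.0
row110 edges [408, 409, 410, 412, 413, 415, 416, 417, 418, 428, 429, 430]
row170 [334, 335, 406, 407, 408, 410, 435, 436, 437, 438]
```

Run:
```python
exec(open("edges.py").read())
for r in (172,178,184,190,205,220,235): print(r,g[r,272:380:3].astype(int).tolist())
```

```text
[481.54190377 137.40452074 198.48004256] [480.44638504 203.25807982 385.86998505]
172 [181, 190, 240, 243, 242, 243, 243, 242, 241, 241, 241, 241, 241, 242, 245, 245, 245, 244, 240, 227, 180, 171, 170, 174, 181, 178, 174, 173, 176, 178, 177, 177, 179, 146, 128, 137]
178 [142, 169, 238, 241, 242, 245, 246, 243, 241, 239, 240, 241, 241, 242, 243, 243, 217, 182, 180, 173, 172, 170, 168, 169, 173, 176, 178, 177, 178, 183, 183, 184, 180, 144, 128, 138]
184 [132, 202, 242, 241, 242, 229, 214, 216, 215, 182, 175, 176, 178, 181, 179, 178, 176, 175, 175, 177, 179, 180, 178, 174, 175, 172, 170, 171, 172, 172, 172, 175, 176, 158, 131, 139]
190 [127, 202, 239, 230, 174, 175, 175, 176, 174, 175, 175, 171, 169, 173, 172, 168, 171, 177, 178, 176, 178, 185, 187, 186, 184, 180, 176, 173, 173, 173, 173, 169, 168, 156, 123, 139]
205 [130, 166, 173, 171, 171, 170, 166, 167, 173, 176, 176, 176, 174, 177, 178, 173, 166, 165, 168, 174, 172, 167, 168, 171, 174, 174, 173, 174, 174, 176, 175, 176, 175, 172, 140, 140]
220 [146, 170, 174, 174, 172, 172, 172, 174, 176, 179, 179, 177, 178, 176, 175, 176, 176, 172, 171, 172, 170, 170, 172, 174, 175, 175, 175, 172, 171, 171, 170, 173, 180, 179, 162, 142]
235 [164, 175, 175, 179, 180, 175, 172, 173, 173, 170, 167, 168, 169, 173, 175, 172, 169, 167, 171, 173, 176, 175, 172, 173, 175, 177, 179, 179, 179, 182, 181, 174, 170, 172, 171, 101]
```

K4 is held but still tilted about 32° (its bottom edge shows at row 105). I lower it over the free counter and loosen the grip so it swings down.

Call:
send_rows([
  {"hand": 255,"translation": [0,0,-0.035],"twist": 0},
  {"hand": 255,"translation": [0,0,-0.04],"twist": 0},
  {"hand": 255,"translation": [0,0,-0.03],"twist": 0},
  {"hand": 255,"translation": [0,0,-0.012],"twist": 0},
  {"hand": 255,"translation": [0,0,0],"twist": 0},
  {"hand": 255,"translation": [0,0,0],"twist": 0},
], newtons=8)

```text
clock: 31.1
tool_pos: [482.5, 138.0, 82.6]
orientation: [[-0.012, 1.0, 0.002], [1.0, 0.012, 0.0], [0.0, 0.002, -1.0]]
wrist_force: [0.0, -0.2, -1.1]
opening: 54.5
gripper_force: 8.0
```

Call:
send_rows([
  {"hand": 255,"translation": [0,0,0],"twist": 0},
  {"hand": 255,"translation": [0,0,0],"twist": 0},
  {"hand": 255,"translation": [0,0,0],"twist": 0},
], newtons=5)

```text
clock: 31.4
tool_pos: [482.3, 137.8, 82.6]
orientation: [[-0.012, 1.0, 0.003], [1.0, 0.012, 0.0], [-0.0, 0.003, -1.0]]
wrist_force: [0.6, -1.2, 1.5]
opening: 55.0
gripper_force: 5.0
```

```bash
cat > tilt.py <<'E'
exec(open("edges.py").read())
print("open",s["opening"],"f",s["gripper_force"],s["wrist_force"].round(1))
for r in range(60,250,12):
    e=np.abs(np.diff(cv2.GaussianBlur(p["img"],(3,3),0)[r,230:420].astype(int),axis=0)).max(1); L=[int(i)+230 for i in np.where(e>14)[0]]
    print(r,g[r,324].astype(int),p["img"][r,300].tolist(),p["img"][r,345].tolist(),[l for i,l in enumerate(L) if i==0 or l-L[i-1]>2])
E
python3 tilt.py
```

```text
[482.33118875 137.70253072  82.48158458] [480.71770279 203.73279015 269.94908277]
open 54.80283222809558 f 5.000183433294296 [ 0.3 -2.8  6. ]
60 231 [156, 234, 251] [148, 228, 251] []
72 231 [159, 235, 251] [148, 227, 251] []
84 231 [160, 235, 251] [149, 228, 251] []
96 230 [158, 235, 251] [158, 235, 251] []
108 226 [184, 220, 236] [189, 223, 238] []
120 122 [116, 121, 122] [117, 122, 125] [285, 358]
132 239 [227, 237, 244] [222, 233, 241] [285, 360]
144 238 [228, 236, 244] [226, 236, 243] [282, 362]
156 240 [225, 234, 242] [225, 234, 242] [281, 363, 398]
168 238 [229, 238, 245] [162, 177, 189] [278, 366]
180 170 [222, 234, 241] [159, 174, 187] [245, 275, 313, 367]
192 174 [163, 177, 191] [157, 171, 186] [275, 369]
204 169 [157, 173, 185] [155, 169, 181] [273, 371]
216 170 [154, 168, 179] [154, 170, 183] [272, 372]
228 169 [152, 165, 178] [152, 167, 180] [270, 374, 417]
240 160 [148, 161, 173] [154, 168, 179] [230, 233, 263, 268, 375, 381, 410, 416]
```

Call:
send_rows([
  {"hand": 255,"translation": [0,0.0084,0.0028],"twist": 0},
  {"hand": 255,"translation": [0,0.0084,0.0022],"twist": 0},
  {"hand": 255,"translation": [0,0.0086,0.0016],"twist": 0},
  {"hand": 255,"translation": [0,0.0086,0.001],"twist": 0},
  {"hand": 255,"translation": [0,0.0076,0.0002],"twist": 0},
  {"hand": 255,"translation": [0,0.0077,0],"twist": 0},
  {"hand": 255,"translation": [0,0.0065,-0.0005],"twist": 0},
  {"hand": 255,"translation": [0,0.0066,-0.001],"twist": 0},
])

```text
clock: 32.35
tool_pos: [481.5, 201.1, 87.8]
orientation: [[-0.012, 1.0, 0.001], [1.0, 0.012, 0.0], [0.0, 0.001, -1.0]]
wrist_force: [0.3, -0.1, 5.6]
opening: 54.8
gripper_force: 5.0
```

```bash
python3 tilt.py
```

```text
[481.47377229 201.14092495  87.67135653] [480.21758939 267.30347861 275.15382751]
open 54.73672184243271 f 5.002926886081696 [0.9 0.9 4.4]
60 234 [206, 235, 246] [159, 235, 251] [298, 310, 386, 399]
72 235 [159, 236, 251] [157, 234, 251] [306, 321, 379, 393]
84 229 [160, 236, 251] [238, 248, 251] [315, 379, 387]
96 233 [161, 237, 251] [130, 209, 246] [349, 354]
108 233 [161, 236, 251] [152, 232, 251] []
120 232 [160, 236, 251] [151, 229, 251] []
132 232 [160, 237, 251] [150, 228, 251] []
144 231 [158, 236, 251] [145, 224, 251] []
156 231 [161, 236, 251] [151, 230, 251] [356, 364, 397]
168 230 [160, 235, 251] [92, 149, 199] [332, 415]
180 60 [52, 55, 55] [54, 57, 59] [247, 288, 355, 413]
192 117 [103, 112, 123] [105, 115, 124] [248, 286, 359]
204 117 [105, 116, 124] [107, 116, 127] [282]
216 118 [102, 114, 124] [108, 120, 129] [277, 367]
228 116 [108, 119, 129] [108, 117, 127] [274, 371, 417]
240 110 [100, 110, 120] [106, 116, 126] [230, 233, 263, 268, 375, 381, 411, 416]
```

K4 is upright again, with its base stripe at row 180 (θ about 1–2°). I release it, regrip lower, and carry it to the right end of the tray.

Call:
send_rows([
  {"hand": 150,"translation": [0,0,-0.001],"twist": 0},
  {"hand": 0,"translation": [0,0,0],"twist": 0},
  {"hand": 0,"translation": [0,0,0],"twist": 0},
  {"hand": 0,"translation": [0,0,0],"twist": 0},
  {"hand": 0,"translation": [0,0,-0.01],"twist": 0},
  {"hand": 0,"translation": [0,0,-0.01],"twist": 0},
  {"hand": 0,"translation": [0,0,-0.009],"twist": 0},
  {"hand": 0,"translation": [0,0,0],"twist": 0},
])

```text
clock: 33.3
tool_pos: [480.2, 199.9, 55.9]
orientation: [[-0.012, 1.0, -0.003], [1.0, 0.012, -0.001], [-0.001, -0.003, -1.0]]
wrist_force: [-0.1, -0.1, -0.4]
opening: 91.5
gripper_force: 0.0
```

```bash
python3 tilt.py
```

```text
[481.49852591 200.27368508  57.68062472] [480.24065281 266.21408633 244.68962371]
open 91.91896382382156 f 0.0 [0.2 0.1 0.1]
60 232 [150, 231, 250] [155, 233, 250] [300, 318, 390, 405]
72 235 [154, 232, 250] [154, 234, 250] [309, 394, 399]
84 226 [154, 232, 250] [220, 234, 240] [325, 337, 373, 384]
96 231 [155, 232, 250] [155, 232, 250] []
108 231 [153, 232, 250] [155, 233, 250] []
120 230 [155, 232, 250] [158, 233, 250] []
132 230 [156, 233, 251] [155, 232, 250] []
144 229 [155, 232, 250] [154, 231, 250] []
156 229 [155, 232, 250] [151, 230, 251] [360, 400]
168 228 [156, 232, 250] [87, 141, 189] [332]
180 105 [105, 117, 129] [95, 106, 117] [236, 290, 357]
192 107 [97, 107, 115] [92, 102, 110] [235, 283, 363]
204 109 [98, 106, 113] [103, 113, 122] [235, 278, 369]
216 110 [93, 101, 110] [95, 106, 114] [272, 374]
228 102 [95, 104, 113] [95, 105, 114] [236, 267, 380, 410]
240 104 [94, 103, 113] [96, 105, 114] [230, 239, 261, 385, 404, 416]
```

Run:
```python
exec(open("edges.py").read())
m=g[165:195,300:320].mean(1); print(m.astype(int).tolist())
for r in (174,176,178): print(r,back(p,[(324,r)],0,True)[0].round(1))
```

```text
[481.70733294 200.34580803  58.10430954] [480.44996103 266.28626402 245.49912762]
[225, 225, 225, 225, 225, 225, 225, 225, 225, 225, 224, 215, 187, 138, 92, 76, 86, 101, 103, 100, 98, 98, 98, 98, 97, 97, 97, 97, 98, 98]
174 [481.5 227.    0. ]
176 [481.6 225.4   0. ]
178 [481.6 223.7   0. ]
```

Call:
send_rows([
  {"hand": 255,"translation": [0,0,0],"twist": 0},
  {"hand": 255,"translation": [0,0,0],"twist": 0},
  {"hand": 255,"translation": [0,0,0],"twist": 0},
  {"hand": 255,"translation": [0,0,0],"twist": 0},
  {"hand": 255,"translation": [0,0,0],"twist": 0},
  {"hand": 255,"translation": [0,0,0],"twist": 0},
  {"hand": 255,"translation": [0,0,0],"twist": 0},
], newtons=30)

```text
clock: 34.3
tool_pos: [481.5, 200.2, 57.7]
orientation: [[-0.012, 1.0, 0.0], [1.0, 0.012, -0.0], [-0.0, 0.0, -1.0]]
wrist_force: [0.5, -0.0, -0.3]
opening: 54.8
gripper_force: 30.0
```

Call:
send_rows([
  {"hand": 255,"translation": [0,0,0],"twist": 0},
  {"hand": 255,"translation": [0,0,0.03],"twist": 0},
  {"hand": 255,"translation": [0,0,0.045],"twist": 0},
  {"hand": 255,"translation": [0,0,0.045],"twist": 0},
  {"hand": 255,"translation": [0,0,0.04],"twist": 0},
  {"hand": 255,"translation": [0,0,0],"twist": 0},
])

```text
clock: 34.9
tool_pos: [484.2, 201.0, 223.4]
orientation: [[-0.012, 1.0, 0.011], [1.0, 0.012, 0.003], [0.003, 0.011, -1.0]]
wrist_force: [0.2, -0.8, -2.3]
opening: 55.3
gripper_force: 30.0
```

Call:
send_rows([
  {"hand": 255,"translation": [0.0287,-0.0377,0],"twist": 0},
  {"hand": 255,"translation": [0.0287,-0.0377,0],"twist": 0},
  {"hand": 255,"translation": [0.0287,-0.0377,0],"twist": 0},
  {"hand": 255,"translation": [0.0287,-0.0377,0],"twist": 0},
  {"hand": 255,"translation": [0.0287,-0.0377,0],"twist": 0},
  {"hand": 255,"translation": [0,0,0],"twist": 0},
  {"hand": 255,"translation": [0,0,0],"twist": 0},
  {"hand": 255,"translation": [0,0,0],"twist": 0},
])

```text
clock: 35.7
tool_pos: [624.0, 12.7, 216.9]
orientation: [[-0.013, 1.0, -0.002], [1.0, 0.013, 0.001], [0.001, -0.002, -1.0]]
wrist_force: [-0.2, -0.3, -2.5]
opening: 54.8
gripper_force: 30.0
```

Run:
```python
exec(open("edges.py").read()); cv2.imwrite("pics/w13.png",p["img"])
for r in range(60,240,6):
    e=np.abs(np.diff(cv2.GaussianBlur(p["img"],(3,3),0)[r,230:420].astype(int),axis=0)).max(1); L=[int(i)+230 for i in np.where(e>12)[0]]
    print(r,g[r,324].astype(int),[l for i,l in enumerate(L) if i==0 or l-L[i-1]>2])
print("N3 top corners expected",proj(p,[[598,82,129],[598,46,129],[653,46,129]],True).round().tolist())
print("K4 bottom +y edge if offset 0,6:",[proj(p,[[s['tool_pos'][0],s['tool_pos'][1]+18+d,161]],True).round().tolist() for d in (0,6)])
```

```text
[624.35032539  13.07775813 217.94937291] [623.06828885  79.03669977 405.15016737]
60 244 [295, 351]
66 244 [294, 353]
72 244 [294, 353]
78 244 [294, 353]
84 244 [294, 353]
90 244 [294, 353]
96 237 [294, 353]
102 245 [293, 355]
108 244 [293, 355]
114 244 [293, 355]
120 244 [293, 354]
126 244 [293, 354]
132 245 [294, 354]
138 129 [294, 352]
144 179 [294, 347, 352]
150 177 [241, 294, 309, 348, 352, 362, 380]
156 102 [295, 351, 395]
162 103 [295, 352, 406]
168 102 [296, 302, 307, 351]
174 100 [295, 350]
180 82 [288, 357]
186 93 [283, 361]
192 94 [245, 278, 363]
198 94 [230, 239, 367]
204 95 [230, 236, 275, 370]
210 96 [235, 272, 373]
216 95 [235, 269, 376, 399]
222 93 [235, 265, 379, 399]
228 93 [237, 263, 382, 397, 417]
234 91 [230, 239, 397, 416]
N3 top corners expected [[295.0, 121.0], [295.0, 161.0], [356.0, 162.0]]
K4 bottom +y edge if offset 0,6: [[[324.0, 185.0]], [[324.0, 178.0]]]
```

Call:
send_rows([
  {"hand": 255,"translation": [0,0,-0.03],"twist": 0},
  {"hand": 255,"translation": [0,0,-0.04],"twist": 0},
  {"hand": 255,"translation": [0,0,-0.04],"twist": 0},
  {"hand": 255,"translation": [0,0,-0.025],"twist": 0},
  {"hand": 255,"translation": [0,0,-0.008],"twist": 0},
  {"hand": 255,"translation": [0,0,-0.004],"twist": 0},
  {"hand": 255,"translation": [0,0,0],"twist": 0},
  {"hand": 255,"translation": [0,0,0],"twist": 0},
])

```text
clock: 36.65
tool_pos: [626.0, 11.9, 72.6]
orientation: [[-0.012, 1.0, 0.003], [1.0, 0.012, -0.0], [-0.0, 0.003, -1.0]]
wrist_force: [-0.2, 0.3, -1.4]
opening: 55.0
gripper_force: 30.0
```

Call:
send_rows([
  {"hand": 255,"translation": [0,0,-0.003],"twist": 0},
  {"hand": 255,"translation": [0,0,-0.003],"twist": 0},
  {"hand": 255,"translation": [0,0,-0.002],"twist": 0},
  {"hand": 255,"translation": [0,0,0],"twist": 0},
  {"hand": 255,"translation": [0,0,0],"twist": 0},
])

```text
clock: 37.15
tool_pos: [624.9, 11.7, 62.7]
orientation: [[-0.012, 1.0, -0.0], [1.0, 0.012, 0.0], [0.0, -0.0, -1.0]]
wrist_force: [0.7, 0.0, -1.2]
opening: 54.7
gripper_force: 30.0
```

Call:
send_rows([
  {"hand": 255,"translation": [0,0,-0.001],"twist": 0},
  {"hand": 255,"translation": [0,0,0],"twist": 0},
  {"hand": 0,"translation": [0,0,0],"twist": 0},
  {"hand": 0,"translation": [0,0,0],"twist": 0},
  {"hand": 0,"translation": [0,0,0],"twist": 0},
  {"hand": 0,"translation": [0,0,0.02],"twist": 0},
  {"hand": 0,"translation": [0,0,0.045],"twist": 0},
  {"hand": 0,"translation": [0,0,0.05],"twist": 0},
])

```text
clock: 37.95
tool_pos: [623.9, 11.8, 176.7]
orientation: [[-0.012, 1.0, -0.003], [1.0, 0.012, 0.0], [0.0, -0.003, -1.0]]
wrist_force: [0.7, -0.4, 0.4]
opening: 91.6
gripper_force: 0.0
```

Call:
send_rows([
  {"hand": 0,"translation": [0,0,0.04],"twist": 0},
  {"hand": 0,"translation": [-0.045,-0.01,0],"twist": -0.14},
  {"hand": 0,"translation": [-0.045,-0.015,0],"twist": -0.14},
  {"hand": 0,"translation": [-0.045,-0.02,0],"twist": -0.14},
  {"hand": 0,"translation": [-0.04,-0.03,0],"twist": -0.14},
  {"hand": 0,"translation": [-0.03,-0.04,0],"twist": -0.14},
  {"hand": 0,"translation": [-0.005,-0.045,0],"twist": -0.14},
  {"hand": 0,"translation": [0,-0.045,0],"twist": -0.14},
])

```text
clock: 38.75
tool_pos: [413.8, -194.5, 217.7]
orientation: [[0.827, 0.562, 0.002], [0.562, -0.827, -0.001], [0.001, 0.002, -1.0]]
wrist_force: [1.2, 0.3, 0.8]
opening: 92.1
gripper_force: 0.0
```

Run:
```python
from h import *
s=arm.observe(); print(s["tool_pos"],s["joint_positions"].round(),np.degrees(np.arctan2(s["orientation"][1,1],s["orientation"][0,1])))
a=arm.get_image("top"); b=arm.get_image("scene"); cv2.imwrite("pics/t14.png",a["img"]); cv2.imwrite("pics/s14.png",b["img"])
H=dict(K1=64,N1=77,K2=90,K3=116,N3=129,K4=142)
# scene: bright top faces by stronger threshold; row-wise separation by erosion
for nm,p,roi in(("scene",b,(295,200,395,285)),("top",a,(235,165,330,206))):
    x0,y0,x1,y1=roi; gg=p["img"][y0:y1,x0:x1].min(2); 
    for thr in (120,140,160):
        m=cv2.erode((gg>thr).astype(np.uint8),np.ones((2,2),np.uint8)); n,l,st,c=cv2.connectedComponentsWithStats(m,connectivity=4)
        print(nm,thr,sorted([((c[i]+[x0-.5+1,y0-.5+1]).round(1).tolist(),int(st[i,4])) for i in range(1,n) if st[i,4]>60]))
for n in ("P1","stand","arm1_tip"):
  print(n,[(np.round(d["location"]),round(d["p"],2)) for p in(a,b) for d in arm.find_in(n,p)[:4]])
```

```text
[ 413.81608048 -194.51019824  217.74255288] [-35.  11.  95.   0.  73.  21.] -55.79009062031563
scene 120 [([306.5, 215.5], 497), ([351.2, 239.8], 865), ([382.4, 256.9], 216)]
scene 140 [([307.1, 215.7], 396), ([340.0, 232.9], 384), ([362.8, 247.2], 375), ([382.2, 256.7], 181)]
scene 160 [([311.4, 219.7], 165), ([333.9, 229.8], 157), ([345.8, 236.0], 156), ([357.2, 244.3], 156), ([368.3, 250.3], 161), ([382.1, 256.6], 156)]
top 120 [([244.9, 188.9], 153), ([276.1, 185.5], 710), ([318.0, 182.5], 185)]
top 140 []
top 160 []
P1 [(array([382., 252.]), 0.73), (array([381., 288.]), 0.64), (array([328., 236.]), 0.5), (array([284., 170.]), 0.85), (array([320., 198.]), 0.81), (array([295., 152.]), 0.54), (array([235., 231.]), 0.53)]
stand [(array([389., 164.]), 0.59), (array([234., 227.]), 0.74), (array([197., 166.]), 0.29)]
arm1_tip [(array([393., 165.]), 0.92), (array([234., 229.]), 0.7), (array([353., 300.]), 0.59)]
```

Run:
```python
from h import *
a=arm.get_image("top"); b=arm.get_image("scene")
for n,uv,z in zip(["K4","N3","K3","K2","N1","K1"],[(311.4,219.7),(333.9,229.8),(345.8,236),(357.2,244.3),(368.3,250.3),(382.1,256.6)],[142,129,116,90,77,64]): print(n,back(b,uv,z)[0].round(1), back(b,uv,z-6)[0].round(1))
print("K4 top",back(a,(318,182.5),142)[0].round(1),"K1 top",back(a,(244.9,188.9),64)[0].round(1))
im=b["img"]; print(im[214:226,300:322].min(2).tolist())
```

```text
K4 [628.5  23.7 142. ] [625.3  22.3 136. ]
N3 [628.3  92.4 129. ] [625.2  91.4 123. ]
K3 [627.6 128.8 116. ] [624.5 128.1 110. ]
K2 [627.1 165.2  90. ] [624.1 164.7  84. ]
N1 [626.8 200.1  77. ] [623.8 199.8  71. ]
K1 [624.6 242.9  64. ] [621.6 242.8  58. ]
K4 top [621.8  15.1 142. ] K1 top [618.7 233.8  64. ]
[[157, 159, 158, 158, 158, 157, 165, 174, 177, 175, 176, 179, 180, 180, 179, 179, 181, 180, 177, 159, 124, 107], [157, 159, 158, 158, 156, 154, 168, 178, 176, 175, 175, 175, 175, 176, 177, 179, 179, 180, 171, 142, 112, 105], [157, 159, 158, 159, 157, 161, 174, 179, 177, 176, 176, 176, 176, 176, 175, 176, 181, 179, 162, 122, 101, 107], [158, 157, 159, 157, 161, 170, 178, 180, 178, 177, 175, 177, 176, 174, 174, 177, 181, 175, 145, 106, 102, 109], [157, 158, 156, 158, 160, 172, 179, 178, 177, 177, 177, 175, 175, 175, 174, 177, 180, 170, 129, 93, 103, 113], [158, 156, 159, 158, 167, 175, 178, 177, 177, 176, 177, 177, 176, 176, 178, 180, 177, 152, 107, 85, 101, 112], [158, 157, 156, 158, 169, 172, 173, 176, 175, 177, 175, 175, 176, 175, 178, 179, 172, 133, 88, 81, 99, 108], [155, 155, 159, 169, 175, 176, 176, 175, 175, 175, 176, 176, 176, 177, 181, 177, 155, 110, 77, 79, 96, 101], [147, 151, 160, 173, 179, 180, 177, 172, 173, 176, 176, 177, 176, 178, 179, 171, 135, 92, 76, 83, 98, 104], [141, 148, 166, 176, 179, 180, 179, 177, 178, 179, 180, 179, 179, 180, 177, 159, 116, 81, 75, 84, 102, 108], [141, 149, 162, 173, 179, 182, 180, 181, 180, 180, 180, 180, 181, 181, 172, 140, 94, 76, 78, 85, 104, 113], [142, 136, 135, 146, 165, 172, 176, 178, 181, 180, 180, 179, 181, 178, 162, 117, 82, 76, 75, 84, 106, 113]]
```

All six top faces back-project to the right heights with regular spacing: y ≈ 238, 195, 160, 124, 88 and 19. The row is in order and standing. Now the packs. I move to get a clear wrist view of the right one and fit its silhouette.

Call:
send_rows([
  {"hand": 0,"translation": [-0.028,0.013,0],"twist": -0.15},
  {"hand": 0,"translation": [-0.028,0.013,0],"twist": -0.15},
  {"hand": 0,"translation": [0,0,0],"twist": -0.15},
  {"hand": 0,"translation": [0,0,0],"twist": -0.147},
  {"hand": 0,"translation": [0,0,0],"twist": 0},
  {"hand": 0,"translation": [0,0,0],"twist": 0},
])

```text
clock: 39.85
tool_pos: [359.1, -166.9, 216.8]
orientation: [[1.0, 0.011, 0.0], [0.011, -1.0, -0.0], [0.0, 0.0, -1.0]]
wrist_force: [0.2, -0.9, -0.4]
opening: 92.1
gripper_force: 0.0
```

```bash
cat > pk.py <<'E'
from h import *
from scipy.optimize import minimize
U=4
def hull(p,P,fish,roi):
    x0,y0,x1,y1=roi; q=((proj(p,P,fish)-[x0,y0]+.5)*U).astype(np.float32)
    m=np.zeros(((y1-y0)*U,(x1-x0)*U),np.uint8); cv2.fillConvexPoly(m,cv2.convexHull(q).astype(np.int32),1); return m
def model(q,p,fish,roi):
    x,y,w=q; c,s=np.cos(w),np.sin(w)
    bx=lambda a,b,z0,z1:np.array([[x+c*i*a-s*j*b,y+s*i*a+c*j*b,z] for i in(-1,1) for j in(-1,1) for z in(z0,z1)])
    return hull(p,bx(25,25,0,34),fish,roi)|hull(p,bx(4,25,34,86),fish,roi)
def mask(p,roi,thr=62):
    x0,y0,x1,y1=roi; im=p["img"][y0:y1,x0:x1]; im=cv2.resize(im,None,fx=U,fy=U,interpolation=cv2.INTER_LINEAR)
    m=((im.max(2)<thr)).astype(np.uint8); return cv2.morphologyEx(m,cv2.MORPH_CLOSE,np.ones((9,9)))
def fitpack(q0,views,thr=62):
    M=[]
    for p,f in views:
        r=proj(p,[[q0[0],q0[1],40]],f)[0]; h=75 if f else 24; roi=[max(0,int(r[0]-h)),max(0,int(r[1]-h)),min(640,int(r[0]+h)),min(205 if f else 400,int(r[1]+h))]
        M.append((p,f,roi,mask(p,roi,thr)))
    def cost(q):
        t=0
        for p,f,roi,m in M:
            d=model(q,p,f,roi); t+=1-(d&m).sum()/max(1,(d|m).sum())
        return t/len(M)
    best=min(((cost((q0[0]+dx,q0[1]+dy,w)),(q0[0]+dx,q0[1]+dy,w)) for dx in(-8,0,8) for dy in(-8,0,8) for w in np.radians(range(-40,41,10))),key=lambda v:v[0])
    r=minimize(cost,best[1],method="Nelder-Mead",options=dict(initial_simplex=[best[1],np.add(best[1],(6,0,0)),np.add(best[1],(0,6,0)),np.add(best[1],(0,0,.15))],xatol=.05,fatol=1e-4))
    return r.x,r.fun
E
python3 - <<'E'
from pk import *
a=arm.get_image("top"); b=arm.get_image("scene")
for i in range(2): w=arm.get_image("wrist")
s=arm.observe(); print(s["tool_pos"],w["xyz"],np.degrees(np.arctan2(s["orientation"][1,1],s["orientation"][0,1])))
cv2.imwrite("pics/w15.png",w["img"])
def tri(ut,us):
    from scipy.optimize import least_squares
    return least_squares(lambda X:np.r_[(proj(a,X)-ut).ravel(),(proj(b,X)-us).ravel()],[450,-100,40],x_scale=100).x
for n,ut,us in(("B",(381.5,252.5),(284,170)),("A",(328,236),(320,198))):
    X=tri(ut,us); print(n,X.round(0))
    for nm,v in(("scene",[(b,0)]),("wrist",[(w,1)]),("both",[(b,0),(w,1)]),("all",[(a,0),(b,0),(w,1)])):
        try: q,f=fitpack(X,v); print(n,nm,q[:2].round(1),np.degrees(q[2]).round(1),round(f,3))
        except Exception as e: print(nm,e)
E
```

```text
[ 359.02972154 -167.14764359  216.66489715] [ 424.60242802 -166.42847239  404.09006198] -89.54673135890545
B [ 415. -172.   19.]
B scene [ 410.4 -163.3] 17.9 0.284
B wrist [ 411.1 -166.4] 1.1 0.117
B both [ 411.1 -166.4] 3.1 0.21
B all [ 411.9 -166. ] 7.1 0.307
A [471. -13.  12.]
A scene [468.1  -5.2] 18.7 0.282
A wrist [467.5  -6.5] -2.2 0.197
A both [467.3  -7.6] -1.1 0.262
A all [469.1  -8. ] 4.9 0.194
```

Right pack B: (411, -166), yaw about 1°, with a good silhouette match. I grip it across the tab.

Call:
send_rows([
  {"hand": 0,"translation": [0.03,0.0005,0],"twist": 0},
  {"hand": 0,"translation": [0.022,0,-0.02],"twist": 0.01},
  {"hand": 0,"translation": [0,0,-0.045],"twist": 0},
  {"hand": 0,"translation": [0,0,-0.045],"twist": 0},
  {"hand": 0,"translation": [0,0,-0.045],"twist": 0},
  {"hand": 0,"translation": [0,0,-0.038],"twist": 0},
  {"hand": 0,"translation": [0,0,0],"twist": 0},
  {"hand": 0,"translation": [0,0,0],"twist": 0},
])

```text
clock: 40.85
tool_pos: [411.1, -166.8, 24.1]
orientation: [[1.0, 0.016, -0.001], [0.016, -1.0, 0.0], [-0.001, -0.0, -1.0]]
wrist_force: [-0.2, -0.8, 0.7]
opening: 92.0
gripper_force: 0.0
```

Call:
send_rows([
  {"hand": 255,"translation": [0,0,0],"twist": 0},
  {"hand": 255,"translation": [0,0,0],"twist": 0},
  {"hand": 255,"translation": [0,0,0],"twist": 0},
  {"hand": 255,"translation": [0,0,0],"twist": 0},
  {"hand": 255,"translation": [0,0,0],"twist": 0},
  {"hand": 255,"translation": [0,0,0],"twist": 0},
  {"hand": 255,"translation": [0,0,0],"twist": 0},
  {"hand": 255,"translation": [0,0,0],"twist": 0},
], newtons=30)

```text
clock: 41.65
tool_pos: [411.0, -166.8, 23.9]
orientation: [[1.0, 0.016, 0.0], [0.016, -1.0, -0.0], [0.0, 0.0, -1.0]]
wrist_force: [-0.5, 0.6, 4.3]
opening: 50.3
gripper_force: 30.0
```

Call:
send_rows([
  {"hand": 255,"translation": [0,0,0.03],"twist": 0},
  {"hand": 255,"translation": [0,0,0.045],"twist": 0},
  {"hand": 255,"translation": [0,0,0.045],"twist": 0},
  {"hand": 255,"translation": [0.02,-0.02,0.036],"twist": 0},
  {"hand": 255,"translation": [0.035,-0.025,0],"twist": 0},
  {"hand": 255,"translation": [0.03,-0.025,0],"twist": 0},
  {"hand": 255,"translation": [0.03,-0.025,0],"twist": 0},
  {"hand": 255,"translation": [0,0,0],"twist": 0},
])

```text
clock: 42.45
tool_pos: [528.1, -264.3, 177.9]
orientation: [[1.0, 0.015, -0.0], [0.015, -1.0, -0.0], [-0.0, 0.0, -1.0]]
wrist_force: [-0.3, 0.5, -1.1]
opening: 49.4
gripper_force: 30.0
```

Run:
```python
from h import *
for i in range(6): w=arm.get_image("wrist")
s=arm.observe(); print(s["tool_pos"],w["xyz"],np.degrees(np.arctan2(s["orientation"][1,1],s["orientation"][0,1])),s["opening"])
import json; json.dump(dict(fx=w["fx"],fy=w["fy"],cx=w["cx"],cy=w["cy"],xyz=w["xyz"].tolist(),attitude=w["attitude"].tolist()),open("w16.json","w"))
cv2.imwrite("pics/w16.png",w["img"])
L=[[582,-266,204],[588,-147,204],[660,-211,178],[657,-272,170],[663,-151,170]]; print(proj(w,L,True).round().tolist())
v=cv2.resize(w["img"][0:260,150:640],(784,416),interpolation=cv2.INTER_CUBIC); cv2.imwrite("pics/v16.png",cv2.convertScaleAbs(v,alpha=1.3,beta=15))
```

```text
[ 525.23768939 -260.98876696  179.9565063 ] [ 590.79988157 -259.86058073  367.00724306] -89.07280548647103 49.784111731886185
[[335.0, 142.0], [134.0, 136.0], [247.0, 18.0], [344.0, 25.0], [168.0, 28.0]]
```

Run:
```python
import cv2,numpy as np
im=cv2.imread("pics/w16.png"); 
for r in (15,40,60,80,100,120,135,140,145,150,155):
    print(r,"R",[tuple(v) for v in im[r,318:366:3].tolist()] if r in(60,) else im[r,312:372:2].max(1).tolist())
for r in (15,60,100,130,136,142,148): print(r,"L",im[r,115:190:2].max(1).tolist())
```

```text
15 R [130, 130, 130, 131, 130, 131, 133, 130, 131, 129, 129, 130, 128, 131, 129, 130, 129, 126, 126, 126, 124, 125, 123, 124, 124, 125, 124, 123, 120, 122]
40 R [86, 89, 86, 85, 92, 118, 125, 121, 123, 122, 122, 121, 127, 198, 231, 234, 231, 203, 147, 126, 126, 128, 127, 128, 127, 128, 129, 129, 128, 141]
60 R [(127, 126, 129), (125, 123, 126), (125, 126, 128), (129, 129, 131), (127, 125, 125), (130, 127, 130), (116, 122, 122), (145, 152, 152), (145, 154, 152), (150, 158, 158), (126, 125, 126), (131, 128, 129), (130, 129, 130), (130, 128, 130), (127, 125, 128), (128, 128, 129)]
80 R [127, 113, 79, 73, 79, 73, 72, 74, 75, 77, 73, 139, 201, 198, 191, 154, 129, 90, 109, 129, 135, 135, 131, 131, 134, 132, 134, 128, 204, 254]
100 R [202, 199, 201, 200, 201, 199, 201, 200, 224, 240, 162, 132, 154, 153, 152, 140, 141, 197, 201, 198, 199, 197, 201, 199, 199, 199, 196, 198, 197, 197]
120 R [209, 210, 209, 210, 208, 207, 208, 209, 208, 174, 129, 151, 155, 155, 148, 127, 180, 207, 205, 204, 202, 202, 202, 203, 200, 202, 200, 200, 198, 198]
135 R [187, 187, 186, 186, 185, 186, 185, 186, 174, 130
[... 1390 characters left out ...]
227, 222, 222, 224, 228, 231, 234, 235, 232, 216, 207, 206, 220, 246, 252, 252, 252, 252, 252, 252, 252, 252]
136 L [253, 253, 253, 253, 253, 253, 253, 251, 228, 186, 149, 175, 218, 227, 227, 228, 231, 229, 231, 230, 231, 230, 230, 229, 226, 224, 230, 239, 214, 178, 182, 182, 241, 252, 251, 251, 251, 251]
142 L [251, 251, 251, 251, 251, 252, 250, 241, 223, 221, 228, 230, 232, 232, 234, 236, 229, 210, 215, 225, 230, 230, 232, 231, 236, 233, 231, 228, 224, 237, 223, 193, 195, 199, 246, 253, 252, 252]
148 L [252, 252, 252, 252, 252, 250, 238, 218, 223, 229, 231, 234, 236, 228, 193, 241, 243, 243, 242, 243, 243, 243, 242, 242, 242, 238, 234, 235, 233, 229, 233, 240, 201, 196, 199, 234, 252, 252]
```

```bash
cat > stand.py <<'E'
from h import *
from scipy.optimize import least_squares
import json
w=json.load(open("w16.json")); w={k:np.array(v) if isinstance(v,list) else v for k,v in w.items()}
obs={-60:[(40,342.5),(60,341),(100,338.5),(120,336.8),(140,336)],60:[(130,134.5),(100,142)]}
tip={-60:(336,146.5),60:(133.5,138)}
def line(q,ys,t):
    t=np.asarray(t); c,s=np.cos(q[2]),np.sin(q[2]); lx=-72*t; ly=np.full_like(lx,ys); return np.c_[q[0]+c*lx-s*ly,q[1]+s*lx+c*ly,170+34*t]
def f(q):
    e=[]
    for ys in(-60,60):
        T=np.linspace(0,1,60); u=proj(w,line(q,ys,T),True)
        for r,c in obs[ys]: e.append(np.interp(r,u[:,1],u[:,0])-c)
        e+=list((proj(w,line(q,ys,np.array([1.01])),True)[0]-tip[ys]))
    return np.array(e)
r=least_squares(f,[658,-211,-.05],x_scale=[10,10,.05]); print(r.x[:2].round(1),np.degrees(r.x[2]).round(2),r.fun.round(1))
for ys in(60,-60): print("arm",ys,"tip",line(r.x,ys,np.array([1.]))[0].round(1),"root",line(r.x,ys,np.array([0.]))[0].round(1),"x=-38:",line(r.x,ys,np.array([38/72]))[0].round(1))
E
python3 stand.py
```

```text
[ 655.9 -211.1] -3.77 [-0.4 -0.2 -0.2  0.2 -0.3 -0.7 -0.   0.7  1.8 -0.2 -0.6]
arm 60 tip [ 588.  -146.5  204. ] root [ 659.9 -151.3  170. ] x=-38: [ 621.9 -148.8  187.9]
arm -60 tip [ 580.1 -266.3  204. ] root [ 652. -271.  170.] x=-38: [ 614.1 -268.5  187.9]
```

Stand fit is good, with sub-pixel residuals: the right arm tip is at (580, -266, 204) and its root at (652, -271, 170). I line up the slot in front of the tip, then thread.

Call:
send_rows([
  {"hand": 255,"translation": [0.018,-0.002,-0.01],"twist": -0.04},
  {"hand": 255,"translation": [0.017,-0.002,-0.009],"twist": -0.04},
  {"hand": 255,"translation": [0,0,0],"twist": 0},
  {"hand": 255,"translation": [0,0,0],"twist": 0},
  {"hand": 255,"translation": [0,0,0],"twist": 0},
  {"hand": 255,"translation": [0,0,0],"twist": 0},
])

```text
clock: 43.35
tool_pos: [560.5, -265.7, 161.6]
orientation: [[0.998, -0.064, 0.001], [-0.064, -0.998, -0.001], [0.001, 0.001, -1.0]]
wrist_force: [-0.3, 0.1, -0.9]
opening: 49.7
gripper_force: 30.0
```

Call:
send_rows([
  {"hand": 255,"translation": [0.01,-0.0003,-0.0005],"twist": 0},
  {"hand": 255,"translation": [0.01,-0.0003,0],"twist": 0},
  {"hand": 255,"translation": [0.007,-0.0005,-0.0033],"twist": 0},
  {"hand": 255,"translation": [0.007,-0.0005,-0.0033],"twist": 0},
  {"hand": 255,"translation": [0,0,0],"twist": 0},
])

```text
clock: 43.85
tool_pos: [595.4, -267.1, 152.5]
orientation: [[0.998, -0.064, -0.001], [-0.064, -0.998, 0.001], [-0.001, -0.001, -1.0]]
wrist_force: [0.2, -0.5, -1.3]
opening: 49.4
gripper_force: 30.0
```

Call:
send_rows([
  {"hand": 255,"translation": [0.007,-0.0005,-0.0033],"twist": 0},
  {"hand": 255,"translation": [0.007,-0.0005,-0.0033],"twist": 0},
  {"hand": 255,"translation": [0.006,-0.0005,-0.0026],"twist": 0},
  {"hand": 255,"translation": [0,0,0],"twist": 0},
  {"hand": 255,"translation": [0,0,0],"twist": 0},
])

```text
clock: 44.35
tool_pos: [614.9, -268.8, 144.2]
orientation: [[0.998, -0.064, -0.0], [-0.064, -0.998, 0.0], [-0.0, -0.0, -1.0]]
wrist_force: [0.2, 0.5, -0.9]
opening: 49.5
gripper_force: 30.0
```

Call:
send_rows([
  {"hand": 255,"translation": [0,0,-0.002],"twist": 0},
  {"hand": 255,"translation": [0,0,-0.002],"twist": 0},
  {"hand": 255,"translation": [0,0,0],"twist": 0},
])

```text
clock: 44.65
tool_pos: [615.2, -269.0, 141.1]
orientation: [[0.998, -0.064, 0.001], [-0.064, -0.998, -0.001], [0.001, 0.001, -1.0]]
wrist_force: [-0.0, -0.1, 1.8]
opening: 49.7
gripper_force: 30.0
```

Call:
send_rows([
  {"hand": 0,"translation": [0,0,0],"twist": 0},
  {"hand": 0,"translation": [0,0,0],"twist": 0},
  {"hand": 0,"translation": [0,0,0],"twist": 0},
  {"hand": 0,"translation": [0,0,0],"twist": 0},
  {"hand": 0,"translation": [0,0,0.02],"twist": 0},
  {"hand": 0,"translation": [0,0,0.04],"twist": 0},
  {"hand": 0,"translation": [0,0,0.04],"twist": 0},
  {"hand": 0,"translation": [-0.03,0.02,0.01],"twist": 0},
])

```text
clock: 45.45
tool_pos: [589.0, -251.9, 255.3]
orientation: [[0.998, -0.065, 0.01], [-0.065, -0.998, -0.006], [0.011, 0.006, -1.0]]
wrist_force: [-0.1, 0.8, 0.2]
opening: 92.1
gripper_force: 0.0
```

Call:
send_rows([
  {"hand": 0,"translation": [-0.04,0.03,0],"twist": 0.04},
  {"hand": 0,"translation": [-0.04,0.03,0],"twist": 0.04},
  {"hand": 0,"translation": [-0.04,0.03,0],"twist": 0},
  {"hand": 0,"translation": [-0.035,0.035,0],"twist": 0},
  {"hand": 0,"translation": [-0.02,0.045,0],"twist": 0},
  {"hand": 0,"translation": [0,0.045,-0.02],"twist": 0},
  {"hand": 0,"translation": [0,0.03,-0.02],"twist": 0},
  {"hand": 0,"translation": [0,0,0],"twist": 0},
])

```text
clock: 46.25
tool_pos: [407.9, -0.7, 208.8]
orientation: [[1.0, 0.02, -0.004], [0.02, -1.0, 0.002], [-0.004, -0.002, -1.0]]
wrist_force: [-0.6, -0.9, -0.1]
opening: 91.8
gripper_force: 0.0
```

Run:
```python
from pk import *
for i in range(6): w=arm.get_image("wrist")
b=arm.get_image("scene"); s=arm.observe(); print(s["tool_pos"],np.degrees(np.arctan2(s["orientation"][1,1],s["orientation"][0,1])))
cv2.imwrite("pics/w17.png",w["img"]); cv2.imwrite("pics/s17.png",b["img"])
print([(np.round(d["location"]),round(d["p"],2)) for p in (w,b) for d in arm.find_in("P1",p)[:5]])
q,f=fitpack((468,-7),[(w,1)]); print(q[:2].round(1),np.degrees(q[2]).round(1),round(f,3))
```

```text
[410.40590924  -4.78515959 210.86955426] -89.1867178696211
[(array([326., 135.]), 0.89), (array([440., 236.]), 0.74), (array([576.,  21.]), 0.71), (array([34., 72.]), 0.62), (array([246.,  13.]), 0.6), (array([294., 152.]), 0.82), (array([320., 197.]), 0.72), (array([223., 184.]), 0.57)]
[467.6  -7.1] 3.5 0.11
```

Call:
send_rows([
  {"hand": 0,"translation": [0.03,-0.0013,0],"twist": 0.047},
  {"hand": 0,"translation": [0.027,-0.001,-0.02],"twist": 0},
  {"hand": 0,"translation": [0,0,-0.045],"twist": 0},
  {"hand": 0,"translation": [0,0,-0.045],"twist": 0},
  {"hand": 0,"translation": [0,0,-0.04],"twist": 0},
  {"hand": 0,"translation": [0,0,-0.037],"twist": 0},
  {"hand": 0,"translation": [0,0,0],"twist": 0},
  {"hand": 0,"translation": [0,0,0],"twist": 0},
])

```text
clock: 47.5
tool_pos: [467.2, -6.5, 23.9]
orientation: [[0.998, 0.062, -0.001], [0.062, -0.998, 0.0], [-0.001, -0.0, -1.0]]
wrist_force: [0.5, -1.0, 1.0]
opening: 91.9
gripper_force: 0.0
```

Call:
send_rows([
  {"hand": 255,"translation": [0,0,0],"twist": 0},
  {"hand": 255,"translation": [0,0,0],"twist": 0},
  {"hand": 255,"translation": [0,0,0],"twist": 0},
  {"hand": 255,"translation": [0,0,0],"twist": 0},
  {"hand": 255,"translation": [0,0,0],"twist": 0},
  {"hand": 255,"translation": [0,0,0],"twist": 0},
  {"hand": 255,"translation": [0,0,0],"twist": 0},
  {"hand": 255,"translation": [0,0,0],"twist": 0},
])

```text
clock: 48.3
tool_pos: [467.2, -6.3, 23.6]
orientation: [[0.998, 0.063, 0.0], [0.063, -0.998, -0.0], [0.0, 0.0, -1.0]]
wrist_force: [0.6, -1.3, 3.4]
opening: 49.6
gripper_force: 30.0
```

Call:
send_rows([
  {"hand": 255,"translation": [0,0,0.03],"twist": 0},
  {"hand": 255,"translation": [0,0,0.045],"twist": 0},
  {"hand": 255,"translation": [0,0,0.035],"twist": 0},
  {"hand": 255,"translation": [0.02,-0.0352,0.027],"twist": -0.064},
  {"hand": 255,"translation": [0.025,-0.035,0],"twist": -0.064},
  {"hand": 255,"translation": [0.025,-0.035,0],"twist": 0},
  {"hand": 255,"translation": [0.03,-0.034,0],"twist": 0},
  {"hand": 255,"translation": [0,0,0],"twist": 0},
])

```text
clock: 49.1
tool_pos: [569.1, -149.5, 158.8]
orientation: [[0.998, -0.069, 0.0], [-0.069, -0.998, -0.001], [0.0, 0.001, -1.0]]
wrist_force: [-0.6, 0.3, -2.7]
opening: 50.0
gripper_force: 30.0
```

Call:
send_rows([
  {"hand": 255,"translation": [0,0,0],"twist": 0},
  {"hand": 255,"translation": [0,0,0],"twist": 0},
  {"hand": 255,"translation": [0,0,0],"twist": 0},
])

```text
clock: 49.4
tool_pos: [566.2, -144.2, 160.4]
orientation: [[0.998, -0.064, -0.001], [-0.064, -0.998, 0.0], [-0.001, -0.0, -1.0]]
wrist_force: [0.5, 0.6, -2.4]
opening: 50.2
gripper_force: 30.0
```

Call:
send_rows([
  {"hand": 255,"translation": [0.01,-0.0008,0.0003],"twist": 0},
  {"hand": 255,"translation": [0.011,-0.0007,0],"twist": 0},
  {"hand": 255,"translation": [0.007,-0.0005,-0.0033],"twist": 0},
  {"hand": 255,"translation": [0.007,-0.0005,-0.0033],"twist": 0},
  {"hand": 255,"translation": [0,0,0],"twist": 0},
])

```text
clock: 49.9
tool_pos: [602.0, -147.3, 153.3]
orientation: [[0.998, -0.064, -0.001], [-0.064, -0.998, 0.0], [-0.001, -0.0, -1.0]]
wrist_force: [0.9, 0.4, -1.5]
opening: 50.0
gripper_force: 30.0
```

Call:
send_rows([
  {"hand": 255,"translation": [0.007,-0.0005,-0.0033],"twist": 0},
  {"hand": 255,"translation": [0.007,-0.0005,-0.0033],"twist": 0},
  {"hand": 255,"translation": [0.006,-0.0005,-0.0028],"twist": 0},
  {"hand": 255,"translation": [0,0,0],"twist": 0},
  {"hand": 255,"translation": [0,0,-0.002],"twist": 0},
  {"hand": 255,"translation": [0,0,-0.002],"twist": 0},
  {"hand": 255,"translation": [0,0,0],"twist": 0},
  {"hand": 255,"translation": [0,0,0],"twist": 0},
])

```text
clock: 50.7
tool_pos: [622.1, -149.4, 141.2]
orientation: [[0.998, -0.065, 0.001], [-0.065, -0.998, -0.0], [0.001, 0.0, -1.0]]
wrist_force: [1.1, -0.1, -0.5]
opening: 49.5
gripper_force: 30.0
```

Call:
send_rows([
  {"hand": 255,"translation": [0,0,-0.001],"twist": 0},
  {"hand": 0,"translation": [0,0,0],"twist": 0},
  {"hand": 0,"translation": [0,0,0],"twist": 0},
  {"hand": 0,"translation": [0,0,0],"twist": 0},
  {"hand": 0,"translation": [0,0,0],"twist": 0},
  {"hand": 0,"translation": [0,0,0.02],"twist": 0},
  {"hand": 0,"translation": [0,0,0.04],"twist": 0},
  {"hand": 0,"translation": [0,0,0.045],"twist": 0},
])

```text
clock: 51.5
tool_pos: [621.1, -149.1, 244.5]
orientation: [[0.998, -0.065, -0.003], [-0.065, -0.998, 0.001], [-0.004, -0.001, -1.0]]
wrist_force: [0.9, -0.4, 0.2]
opening: 91.6
gripper_force: 0.0
```

Call:
send_rows([
  {"hand": 0,"translation": [-0.04,0,0.01],"twist": 0},
  {"hand": 0,"translation": [-0.045,0,0],"twist": 0},
  {"hand": 0,"translation": [-0.045,0,0],"twist": 0},
  {"hand": 0,"translation": [-0.045,0,0],"twist": 0},
  {"hand": 0,"translation": [-0.04,0,0],"twist": 0},
  {"hand": 0,"translation": [0,0,0],"twist": 0},
  {"hand": 0,"translation": [0,0,0],"twist": 0},
])

```text
clock: 52.2
tool_pos: [406.9, -149.6, 255.4]
orientation: [[0.998, -0.066, 0.002], [-0.066, -0.998, -0.001], [0.002, 0.001, -1.0]]
wrist_force: [1.6, 0.2, 0.4]
opening: 92.0
gripper_force: 0.0
```

Run:
```python
from h import *
for i in range(3): b=arm.get_image("scene"); a=arm.get_image("top")
w=arm.get_image("wrist")
s=arm.observe(); print(s["tool_pos"],s["clock"])
A=cv2.resize(b["img"][150:285,190:400],(800,514),interpolation=cv2.INTER_CUBIC)[:, :]
A=cv2.resize(b["img"][150:280,195:395],(520,338),interpolation=cv2.INTER_CUBIC)
B=cv2.resize(a["img"][145:210,230:440],(800,248),interpolation=cv2.INTER_CUBIC)
C=cv2.resize(w["img"][0:230,120:500],(280,170)); 
top=np.hstack([A,np.vstack([C,np.zeros((168,280,3),np.uint8)])])
cv2.imwrite("pics/final.png",np.vstack([top,B]))
```

```text
[ 407.4617596  -149.31202468  254.35527993] 52.55
```

View pics/final.png

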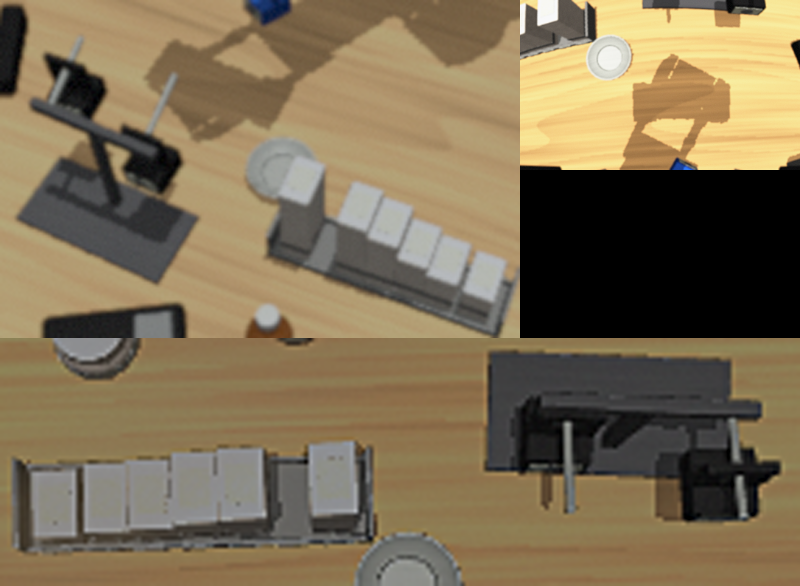

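Run:
```python
from h import *
a=arm.get_image("top"); b=arm.get_image("scene")
o=lambda u,v:(230+u/3.81,145+(v-338)/3.81)
print("right tab top",back(a,o(742,468),203.6)[0].round(1), "case front/back edges", back(a,o(720,520),150)[0].round(1), back(a,o(720,450),150)[0].round(1))
print("left tab",back(a,o(560,405),190)[0].round(1),"case front",back(a,o(545,467),133)[0].round(1))
# scene check: expected pixel of hung packs' slots
for n,P in(("right slot",[615,-269,184]),("left slot",[656,-151,168])): print(n,proj(b,[P])[0].round(1))
print([(np.round(d["location"]),round(d["p"],2)) for d in arm.find_in("P1",b)[:5]])
# dishes unmoved?
for n,z in(("coin_dish",9),("tape_roll",11),("syrup",65),("cream_jar",30),("stapler",20),("pen_cup",48)): print(n,[back(p,d["location"],30)[0][:2].round(0).tolist() for p in(a,b) for d in arm.find_in(n,p)[:1]])
```

```text
right tab top [ 614.9 -268.5  203.6] case front/back edges [ 583.9 -265.1  150. ] [ 635.5 -267.7  150. ]
left tab [ 665.4 -145.4  190. ] case front [ 628.9 -141.3  133. ]
right slot [220.1 176.2]
left slot [250.7 202.9]
[(array([224., 184.]), 0.82), (array([250., 214.]), 0.76), (array([296., 150.]), 0.67)]
coin_dish [[555.0, -42.0], [573.0, -44.0]]
tape_roll [[512.0, 376.0], [543.0, 339.0]]
syrup [[790.0, 47.0], [790.0, 44.0]]
cream_jar [[752.0, 212.0], [772.0, 209.0]]
stapler [[524.0, -442.0], [520.0, -449.0]]
pen_cup [[600.0, 478.0], [579.0, 461.0]]
```

The composite shows all six cartons upright and in order: top view K1 at about (52,503) through K4 at (333,478). Both packs hang, the left one slid back to the crossbar and the right one at x ≈ -37 mm from it. I hand the job in.

```bash
python3 -c "
from workcell import arm
print(arm.sign_off()); print(arm.observe()['clock'])"
```

```text
the job is handed in; nothing more can be done
None
the job is handed in; nothing more can be done
```

The job is handed in, and the verdict was not shown: in the last camera check the six cartons (N2 was absent) stood upright in height order and both packs hung on their arms, though K4 had tipped over the tray's end wall during its slide and I had to stand it up again on the counter.

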